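# Reload and restart the slide dryer

### The job

Reload the slide dryer: first stop it by turning the black knob anticlockwise back past its detent to its off position, then hang every slide carrier by its hook on the open right-hand part of the dryer's rail, grip tab on the robot's side, and slide it along the rail to the left under the keeper bar until its whole hook is past the mark where that bar begins. When all the carriers are in, push the airflow slider on the control box level with the brass pointer beside its track, and after that start the dryer by turning the knob clockwise past its detent so that it clicks over and stays in its run position. Leave the beaker and the petri dish where they are.

Things in the scene. Friction and masses are not known exactly. Their poses are not given: they have to be found in the camera images.
- dryer: slide dryer, fixed: grey base plate (x -25 to +93, y -185 to +185 mm, 8 mm thick) with a steel rail, 12 mm in diameter, along its y, axis 165 mm above the table at x = 0, end posts at y = -171 and +171 mm. Origin on the table below the rail's middle; +y toward the left end. A white air duct 108 mm high (x 60 to 88) stands behind the left half
- rail_mark (a point): point on the rail's axis where the keeper bar begins (dark line on the plate below); axes as the dryer's. The bar covers the rail from here to the left post: x -4 to +8 mm, 17 to 25 mm above the axis; hooks slide under it but cannot be lifted off, tabs pass in front (-x). Its arm and post stand behind: x 8 to 85, y 6 to 18 mm, 25 mm above the axis
- rail_open (a point): point on the rail's axis 85 mm to the right (-y) of the mark, middle of the open part (165 mm long, nothing above it) where hooks go on: from the robot's side, lip over the rail and basket under it, then down
- rail_stop (a point): point on the rail's axis at the near face of the end stop collar, 147 mm left (+y) of the mark; three carriers, each 44 mm wide, fit between mark and stop if kept close together
- carrier_a: steel slide carrier (all alike; 2 or 3 present, absent ones read None), 0.2 kg, standing on the table: basket 84 x 44 x 32 mm (x, y, z) with glass slides. Origin: centre of its underside; +x points from the grip tab to the hook's free lip. The hook stands over the basket's centre, the grip tab 19 mm to its -x side; both seen at the points below. Hung on the rail, the origin is 93 mm above the table
- carrier_b: another slide carrier, exactly like carrier_a (None if absent)
- carrier_c: another slide carrier, exactly like carrier_a (None if absent)
- carrier_a_hook (a point): hook point of carrier_a, 72 mm above its underside; on the rail's axis when hung. Inverted V open downward, 24 mm wide (y): apex underside 7 mm, top 12 mm above this point; mouth x -14 to +13 mm, stem on the -x side; the free lip (x +13 to +17) reaches 11 mm below, the basket's top is 40 mm below: the rail enters level between lip and basket, then the hook is lowered
- carrier_b_hook (a point): hook point of carrier_b, as on carrier_a
- carrier_c_hook (a point): hook point of carrier_c, as on carrier_a
- carrier_a_tab (a point): grip point of carrier_a: a flat black tab at x = -19 mm, 10 mm thick (x), 30 mm wide (y), from 51 mm below to 16 mm above this point, which is 124 mm above the carrier's underside. Pinch it across its thickness, fingers closing along the carrier's x; gripped here, fingertips clear the keeper bar
- carrier_b_tab (a point): grip point of carrier_b, as on carrier_a
- carrier_c_tab (a point): grip point of carrier_c, as on carrier_a
- control: the control box, fixed: grey, 100 x 270 x 30 mm (x, y, z), origin at the centre of its underside on the table; the airflow slider runs along its y in the left part (track y -25 to +125 mm), the knob stands on the right at y = -85 mm
- airflow (a joint): position of the airflow slider along its track, m: 0 at the right end, 0.10 at the left (+y of the control box); stays where it is left, friction about 1.5 N
- airflow_top (a point): centre of the top of the slider's black grip, 28 mm (x) by 20 mm (y, along the track), 40 mm high; the track below it is 14 mm high on the box's top
- pointer: a small brass pointer clip, 16 x 10 x 12 mm, fixed on the box's top on the robot's side of the slider track; its place along the track varies; origin at the centre of its underside, axes as the control box's. The slider is set when the grip's centre is at the same y in this frame (within 6 mm)
- run_knob (a joint): angle of the knob, rad, growing clockwise seen from above, 0 to 1.4: it rests at 0 (off) and at 1.24 (run); a sprung detent between them resists (about 0.3 N m at most) with its hump at 0.62 rad; past the hump, either way, the knob snaps on to the next rest by itself. It starts in run
- run_knob_grip (a point): grip point on the knob's axis, 67 mm above the table; the knob has a bar grip 57 mm long, 14 mm thick, 7 mm of it above this point and 25 mm below, standing on a disc 60 mm across. The point turns with the knob: the bar lies along its x, so pinch along its y; at joint value 0 the bar lies along the control box's x
- beaker: a small glass beaker, 44 mm wide, 58 mm high, loose bystander; origin under its centre
- petri: a closed petri dish, 60 mm wide, 15 mm high, loose bystander; origin under its centre
Things that resemble listed ones, but are neither listed nor needed, are in the scene too. What is shaped like the carrier_c but orange is not meant.

How it is judged:
By the outcome, as a careful person would: the job done as asked, in the order asked, and still so for the second after the job is handed in, with the robot touching nothing.
Of carrier_a, carrier_b, carrier_c only 2 to 3 are there at a start; the rules pass over those that are not, and their reading is None.
At some moment in a run one of carrier_a, carrier_b, carrier_c may be knocked a few centimetres aside while the robot is not near it.
Once in a run the grip may slacken for a moment while it holds something.
It also fails if it takes over 210 s, if anything falls off the work surface, if the arm or the gripper's body presses on something with over 40 N, if the wrist force passes 120 N, or if a joint passes its speed limit or range.

### The arm

A 6-joint arm with a two-finger parallel gripper is mounted at the origin on a cart in front of the work surface, level with it; the furniture and walls round the work are solid. World frame = base frame: x ahead of the robot, y to its left, z up, the work surface at z = 0. Lengths are in m, angles in rad, forces in N, time in s.
With the tool pointing down it reaches from about 0.35 to 1 m from the base axis. Payload 7.1 kg.
Tool frame: the origin (TCP) lies between the finger pads; the fingertips stand manip.tip_reach ahead of it and the grasp point (between the pads) lies 6 mm ahead of it (manip.tip_reach is the distance from the TCP to the fingertips, in m); z points along the fingers, y is the direction in which the jaws open and shut (so a half turn about z gives the same grasp; the last joint's range is limited). The gripper opens to 85 mm and grips with 20 to 120 N. Pads are 22 mm wide; open, the fingers measure 114 mm over their backs; the gripper's body (76 mm by 85 mm) begins 54 mm behind the grasp point. The pads swing forward as they close: fully open they stand 13 mm farther back than shut.
Start: joints at [-1.343, 0.423, 1.63, -0, 1.089, -0.019], TCP at [0.153, -0.606, 0.256] pointing down, gripper open.
Joint ranges: [-3, 3], [-0.9, 2.11], [0.09, 2.58], [-1.31, 4.45], [0.11, 2.69], [-2.54, 2.54]. Speed limits (rad/s): [2.39, 2.39, 3.01, 3.14, 3.14, 3.14].

### API

Orientations are given as a unit quaternion [w, x, y, z].
In Python, from plant import status, optics, manip gives the robot as it stands.
- The arm moves only by the shell command python3 -m crank 'ROWS' [FORCE]. ROWS is JSON, one flat list of numbers, 7 for each row, row after row: the shift along the world's x, y, z in m, then the turn, a rotation vector about the world's x, y, z in rad, then the closure, from -1 (fully open) to 1 (shut), so that 0 is half open. A call has 1 to 20 rows; each row shifts and turns the pose as measured when the row begins; what a row does not reach is not made up. A row lasts 1/12 s, in which the tool goes at most 41.7 mm and 7.16 degrees, less where a joint would pass 70% of its speed; a pose out of reach is approached as far as the arm can. A call is refused whole if a number of a shift passes 0.0417 or a number of a turn 0.125, either way. A call with a gripper value outside its range is refused whole. The fingers move at their own pace and stop on an object; FORCE is the grip in N (left out, the last holds). Time passes only in rows, so rows that do not move let the fingers close. It gives the time, the measured TCP pose, the force and the opening at its end, in the units of the state.
- status.state(): the state, without advancing time (a new reading comes with each control period).
- optics.get_image(name): name is "scene" or "top" or "wrist"; returns the picture (420x560x3 uint8, red, green, blue); there is no depth.
- optics.camera_info(name): a dict with "fx", "fy", "cx", "cy" (pixels), "k1" (the pictures are not rectified: a ray, as slopes to the right and down, at radius r is drawn at 1 + k1 r^2 times it, then the intrinsics apply), "world_from_camera" (4x4, takes a point from camera to world coordinates). Camera axes: x right, y up, looking along -z (the intrinsics and any distortion apply to the point x, -y, -z); pixel columns grow to the right and rows downward; lengths in m; the calibration is good to about 2 mm. A picture is of the moment at which its call begins: read the wrist's pose just before it. camera_info takes no time and is no camera call; for the wrist camera it gives the pose at the moment of the call.
- manip.close_job(): hands the job in, once; it reports no verdict.
The state is a dict: "time": time; "joints": joint angles; "qvel": joint speeds; "tau": joint torques, N m; "ee_pos": TCP position; "ee_rot": TCP orientation; "ft_force": force on the tool from outside, world axes, zero at the start; "torque": the same for the moment, N m; "finger_gap": opening from 0.0 (shut) to 1.0 (fully open).
Only numpy, scipy, OpenCV 4.12 (cv2) and the standard library are available. Lean on these libraries where they do the work, as an engineer would, in place of code of your own. Each camera call takes 0.05 s, during which the arm holds its last target. There are 200 camera calls.

## Working session

There is one attempt and no reset: what is moved stays moved. The work goes in short steps, Python scripts to look and compute and a shell command to move; the robot and the scene stay as the last step left them, time stands still between calls to the robot, and variables do not carry over. Pictures are saved under pics/ and viewed, about 12 in all and at most 16, crops included, and the job is handed in when it is done.

```bash
ls && mkdir -p pics
cat > h.py <<'E'
import numpy as np,cv2
from plant import status,optics,manip
def K(n):
    c=optics.camera_info(n); return c,np.array(c["world_from_camera"])
def proj(n,P,info=None):
    c,T=info or K(n); p=np.linalg.inv(T)@np.append(P,1)
    u=np.array([p[0]/-p[2],-p[1]/-p[2]]); u=u*(1+c["k1"]*(u@u))
    return u*[c["fx"],c["fy"]]+[c["cx"],c["cy"]]
def ray(n,px,info=None):
    c,T=info or K(n); d=(np.array(px,float)-[c["cx"],c["cy"]])/[c["fx"],c["fy"]]
    u=d.copy()
    for _ in range(20): u=d/(1+c["k1"]*(u@u))
    v=T[:3,:3]@np.array([u[0],-u[1],-1]); return T[:3,3],v
def atz(n,px,z,info=None):
    o,v=ray(n,px,info); return o+v*(z-o[2])/v[2]
def tri(obs):
    A=np.zeros((3,3));b=np.zeros(3)
    for n,px,*i in obs:
        o,v=ray(n,px,*i); v=v/np.linalg.norm(v); M=np.eye(3)-np.outer(v,v); A+=M;b+=M@o
    return np.linalg.solve(A,b)
def snap(n,f,crop=None,s=1):
    info=K(n); im=optics.get_image(n)[:,:,::-1].copy(); cv2.imwrite(f"pics/{f}_raw.png",im)
    if crop: x0,y0,x1,y1=crop; im=im[y0:y1,x0:x1]
    if s!=1: im=cv2.resize(im,None,fx=s,fy=s,interpolation=cv2.INTER_CUBIC)
    cv2.imwrite(f"pics/{f}.png",im); return im,info
E
python3 - <<'E'
from h import *
print({k:(np.round(v,3) if not isinstance(v,dict) else v) for k,v in status.state().items()}, manip.tip_reach)
for n in("scene","top","wrist"):
    c,T=K(n);print(n,{k:c[k] for k in("fx","fy","cx","cy","k1")},T.round(3).tolist())
snap("scene","s0",s=1.42);snap("top","t0",s=1.42)
E
```

```text
pics
{'time': np.float64(0.0), 'joints': array([-1.343,  0.424,  1.631, -0.   ,  1.089, -0.019]), 'qvel': array([ 0.001,  0.001,  0.001, -0.002, -0.002,  0.001]), 'tau': array([ 1.0000e-03, -5.5738e+01, -2.8174e+01,  0.0000e+00,  7.0000e-03,
        0.0000e+00]), 'ee_pos': array([ 0.153, -0.606,  0.256]), 'ee_rot': array([-0.001,  0.992,  0.123, -0.   ]), 'ft_force': array([-0.45 , -0.773, -0.311]), 'torque': array([-0.034,  0.019,  0.021]), 'finger_gap': np.float64(1.001)} 0.025
scene {'fx': 501.35606028186834, 'fy': 501.35606028186834, 'cx': 279.71466527132503, 'cy': 216.39709073875005, 'k1': -0.1357140616663751} [[-0.898, 0.329, -0.293, -0.027], [-0.441, -0.674, 0.593, 1.308], [-0.003, 0.661, 0.75, 1.504], [0.0, 0.0, 0.0, 1.0]]
top {'fx': 428.6186406411297, 'fy': 428.6186406411297, 'cx': 283.78361678877616, 'cy': 211.44004785296337, 'k1': -0.011784874950051143} [[0.026, 0.986, -0.167, 0.228], [-1.0, 0.024, -0.014, 0.185], [-0.01, 0.167, 0.986, 1.652], [0.0, 0.0, 0.0, 1.0]]
wrist {'fx': 328.39481300052154, 'fy': 328.39481300052154, 'cx': 280.94964393701986, 'cy': 216.0926242215547, 'k1': -0.05326026867721649} [[0.244, 0.932, 0.269, 0.222], [-0.97, 0.235, 0.067, -0.589], [-0.001, -0.277, 0.961, 0.373], [0.0, 0.0, 0.0, 1.0]]
```

View pics/s0.png

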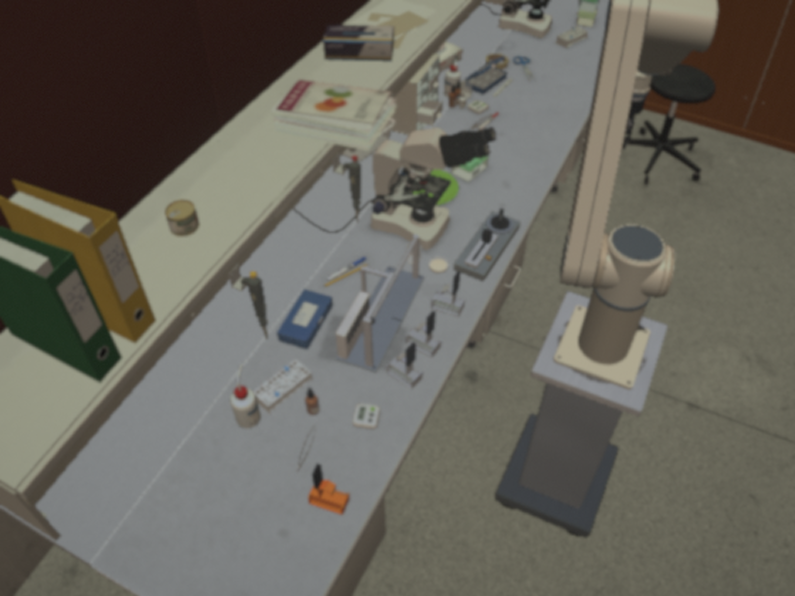

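View pics/t0.png

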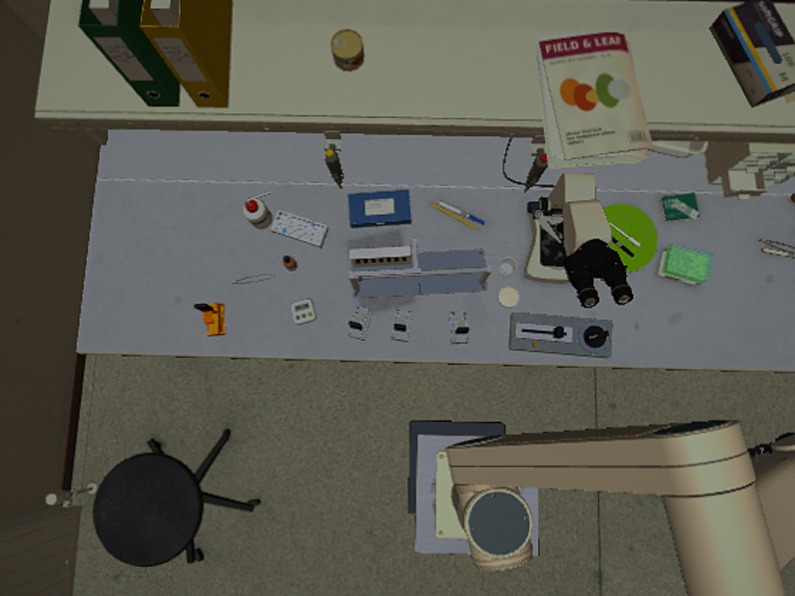

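Both views show three carriers (top ≈ (358,322), (401,324), (459,327)), the knob at (595,337), the slider at (560,332), the pointer at (536,345), and the rail along about y=272. Next I'll enlarge the top view.

Run:
```python
import cv2
im=cv2.imread("pics/t0_raw.png")[165:255,236:436]
cv2.imwrite("pics/t0c.png",cv2.resize(im,None,fx=4,fy=4,interpolation=cv2.INTER_CUBIC))
```

```text
(no output)
```

View pics/t0c.png

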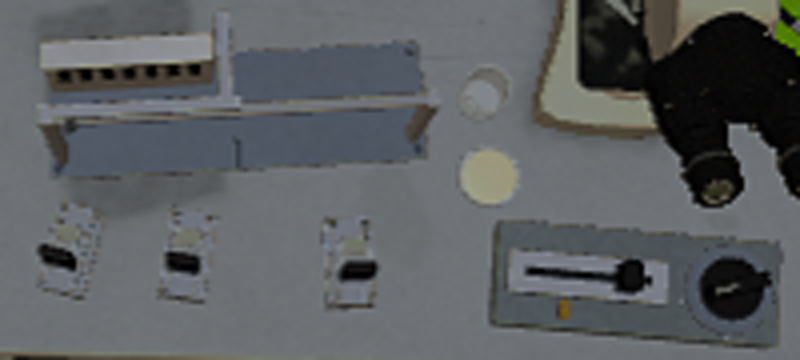

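The crop shows tab tops at crop (57,258), (183,262) and (358,270). The control box corners are (497,220), (780,243), (775,346) and (490,323), the knob centre is about (732,288), the slider grip (631,275), the pointer (566,309), and the plate's near edge runs (57,177)–(427,155).

Run:
```python
from h import *
f=lambda x,y,z:atz("top",(x/4+236,y/4+165),z)
for nm,pts,z in [("plate",[(57,177),(427,155),(418,42)],.008),("mark",[(237,140),(240,168)],.008),("rail",[(40,109),(435,103)],.171),("box",[(497,220),(780,243),(775,346),(490,323)],.03),
 ("tabs",[(57,253),(183,257),(358,266)],.14),("knob",[(732,286)],.074),("slider",[(631,272)],.085),("ptr",[(566,306)],.042),
 ("A",[(62,205),(102,212),(82,300),(40,290)],.032),("B",[(172,208),(216,212),(205,302),(160,298)],.032),("C",[(323,220),(372,220),(378,305),(325,307)],.032),("beak",[(482,98)],.03),("petri",[(490,178)],.012)]:
    print(nm,[f(*p,z)[:2].round(4).tolist() for p in pts])
```

```text
plate [[0.5122, 0.3392], [0.5428, -0.0207], [0.6559, -0.0115]]
mark [[0.5532, 0.1647], [0.5255, 0.1612]]
rail [[0.5446, 0.3413], [0.5584, -0.0071]]
box [[0.477, -0.0849], [0.4614, -0.354], [0.3633, -0.3463], [0.3784, -0.0779]]
tabs [[0.4209, 0.3241], [0.4201, 0.212], [0.4159, 0.0567]]
knob [[0.414, -0.2939]]
slider [[0.4233, -0.1984]]
ptr [[0.395, -0.1474]]
A [[0.481, 0.3311], [0.4752, 0.2925], [0.3903, 0.3086], [0.3988, 0.3488]]
B [[0.4807, 0.2257], [0.4778, 0.1835], [0.3914, 0.1919], [0.3941, 0.2347]]
C [[0.4726, 0.0813], [0.4738, 0.0346], [0.3926, 0.0282], [0.3894, 0.0783]]
beak [[0.5959, -0.0709]]
petri [[0.5208, -0.0813]]
```

Run:
```python
from h import *
for a,b in [((622,297),(493,130)),((588,300),(490,148)),((605,250),(450,145))]:
    print(tri([("top",np.array(a)/1.42),("scene",np.array(b)/1.42)]).round(3))
print(atz("scene",np.array((500,222))/1.42,.07).round(3), tri([("top",(732/4+236,286/4+165)),("scene",np.array((501,214))/1.42)]).round(3))
# fit of slider
print(tri([("top",(631/4+236,272/4+165)),("scene",np.array((488,234))/1.42)]).round(3))
```

```text
[ 0.458 -0.256  0.394]
[ 0.446 -0.188  0.384]
[ 0.579 -0.251  0.31 ]
[ 0.407 -0.27   0.07 ] [ 0.413 -0.291  0.083]
[ 0.422 -0.202  0.071]
```

```bash
python3 -m crank '[0.0167,0.0215,0,0,0,0.1226,-1, 0.0167,0.0215,0,0,0,0.1226,-1, 0.0167,0.0215,0,0,0,0.1226,-1, 0.0167,0.0215,0,0,0,0.1226,-1, 0.0167,0.0215,0,0,0,0.1226,-1, 0.0167,0.0215,0,0,0,0.1226,-1, 0.0167,0.0215,0,0,0,0.1226,-1, 0.0167,0.0215,0,0,0,0.1226,-1, 0.0167,0.0215,0,0,0,0.1226,-1, 0.0167,0.0215,0,0,0,0.1226,-1, 0.0167,0.0215,0,0,0,0.1226,-1, 0.0167,0.0215,0,0,0,0.1226,-1, 0.0167,0.0215,0,0,0,0.1226,-1]' 60
python3 - <<'E'
from h import *
s=status.state();print(s["joints"].round(3),s["ee_pos"].round(4),s["ee_rot"].round(4))
a,_=snap("scene","s1",(260,40,460,240),3); b,_=snap("wrist","w1")
cv2.imwrite("pics/m1.png",np.hstack([cv2.resize(a,(390,390)),cv2.resize(b,(410,390))]))
E
```

```text
time: 1.18
ee_pos: [0.372, -0.3143, 0.2511]
ee_rot: [-0.003, 0.594, 0.805, -0.001]
ft_force: [0.1, 0.5, 0.8]
finger_gap: 0.997
[-0.724  0.23   1.93  -0.004  0.988 -1.021] [ 0.372  -0.3143  0.2511] [-0.003   0.5938  0.8046 -0.0014]
```

View pics/m1.png

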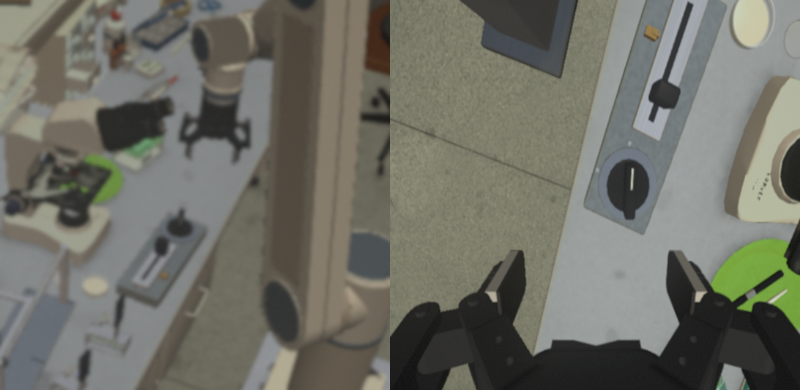

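```bash
python3 - <<'E'
from h import *
i=K("wrist");print(i[1].round(3).tolist())
for P in [(.458,-.256,.394),(.446,-.188,.384)]: print(proj("wrist",P,i).round(0))
w=("wrist",(546,258),i)
for b in [(622,297),(588,300)]: print(tri([("top",np.array(b)/1.42),w]).round(3))
# knob centre, pointer, slider in wrist
f=lambda x,y:((x-390)/410*560,y/390*420)
print("knob",atz("wrist",f(629,184),.07,i).round(4),tri([("wrist",f(629,184),i),("top",(732/4+236,286/4+165))]).round(4))
print("ptr",atz("wrist",f(652,32),.04,i).round(4),"slider",atz("wrist",f(664,92),.085,i).round(4))
a=atz("wrist",f(631,168),.074,i);b=atz("wrist",f(630,215),.074,i);d=b-a;print("bar",a,b,np.arctan2(d[1],d[0]))
E
python3 - <<'E'
import cv2
im=cv2.imread("pics/w1_raw.png");cv2.imwrite("pics/w1c.png",cv2.resize(im[0:320,240:560],None,fx=1.8,fy=1.8,interpolation=cv2.INTER_CUBIC))
E
```

```text
[[0.955, -0.286, -0.077, 0.353], [0.296, 0.918, 0.264, -0.246], [-0.005, -0.274, 0.962, 0.369], [0.0, 0.0, 0.0, 1.0]]
[5492. 2693.]
[549. 159.]
[ 0.479 -0.283  0.254]
[ 0.485 -0.25   0.228]
knob [ 0.4125 -0.2987  0.07  ] [ 0.4177 -0.3033  0.0434]
ptr [ 0.3956 -0.1503  0.04  ] slider [ 0.4197 -0.2053  0.085 ]
bar [ 0.40879298 -0.28211461  0.074     ] [ 0.42369706 -0.32810832  0.074     ] -1.2574276243128868
```

View pics/w1c.png

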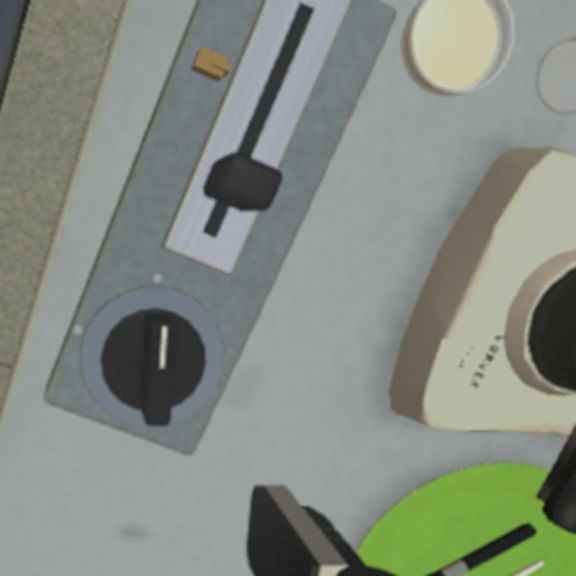

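Run:
```python
from h import *
i=K("scene")
for z in np.arange(.2,.6,.04):
    u=proj("scene",(.372,-.314,z),i); print(round(z,2),((u-[260,40])*1.95).round(0))
```

```text
0.2 [208. 173.]
0.24 [211. 158.]
0.28 [213. 143.]
0.32 [216. 127.]
0.36 [218. 111.]
0.4 [221.  94.]
0.44 [223.  77.]
0.48 [226.  59.]
0.52 [228.  41.]
0.56 [231.  23.]
```

Run:
```python
import cv2
im=cv2.imread("pics/s1_raw.png")[40:140,300:410];cv2.imwrite("pics/s1c.png",cv2.resize(im,None,fx=5,fy=5,interpolation=cv2.INTER_CUBIC))
```

```text
(no output)
```

View pics/s1c.png

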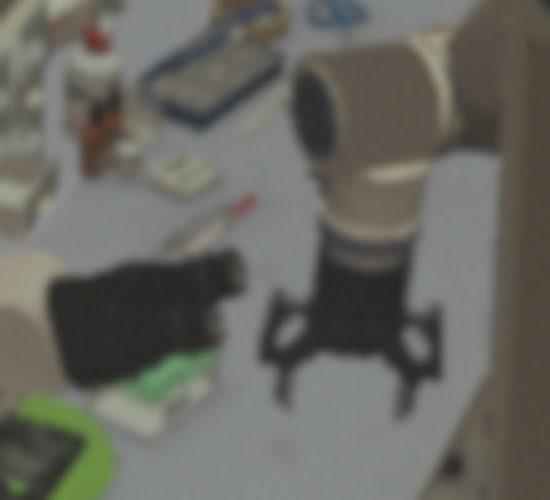

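The crop shows the wrist joint's cylinder about 0.26 m above the TCP. At the knob it would come near the microscope eyepieces, whose tip is about (0.458, -0.256, 0.39). So I'll push the knob bar with shut fingers and lean the tool back toward the base.

```bash
python3 -m crank '[0.0,0,0,0.0525,-0.07,0,1, 0.0,0,0,0.0525,-0.07,0,1, 0.0,0,0,0.0525,-0.07,0,1, 0.0,0,0,0.0525,-0.07,0,1, 0,0,0,0,0,0,1, 0,0,0,0,0,0,1, 0,0,0,0,0,0,1]' 60 | tr '\n' ' '
python3 - <<'E'
from h import *
from scipy.spatial.transform import Rotation as R
s=status.state();q=s["ee_rot"];M=R.from_quat(q,scalar_first=True).as_matrix();print(M.round(3).tolist(),s["joints"].round(2))
tip=s["ee_pos"]+.025*M[:,2];print("tip",tip.round(4),"to go",(np.array([.385,-.320,.053])-tip).round(4))
E
```

```text
time: 1.87 ee_pos: [0.3729, -0.3135, 0.2505] ee_rot: [0.049, 0.585, 0.791, 0.17] ft_force: [0.7, 0.2, -0.5] finger_gap: 0.006 [[-0.31, 0.91, 0.277], [0.943, 0.257, 0.211], [0.12, 0.327, -0.937]] [-0.92  0.24  1.97  0.43  0.98 -1.47]
tip [ 0.3798 -0.3082  0.2271] to go [ 0.0052 -0.0118 -0.1741]
```

```bash
python3 -m crank '[-0.002,-0.002,-0.03,0,0,0,1, -0.002,-0.002,-0.03,0,0,0,1, 0,-0.002,-0.03,0,0,0,1, 0,-0.002,-0.03,0,0,0,1, 0.002,-0.002,-0.02,0,0,0,1, 0.002,-0.002,-0.015,0,0,0,1, 0,0,-0.008,0,0,0,1, 0,0,0,0,0,0,1]' 60 | tr '\n' ' '
python3 - <<'E'
from h import *
from scipy.spatial.transform import Rotation as R
s=status.state();M=R.from_quat(s["ee_rot"],scalar_first=True).as_matrix()
tip=s["ee_pos"]+.025*M[:,2];print("tip",tip.round(4))
snap("wrist","w2",(120,100,440,420),1.6)
E
```

```text
time: 2.53 ee_pos: [0.3768, -0.3269, 0.0838] ee_rot: [0.051, 0.583, 0.795, 0.162] ft_force: [-0.4, -0.0, -0.0] finger_gap: -0.001 tip [ 0.3835 -0.322   0.0603]
```

View pics/w2.png

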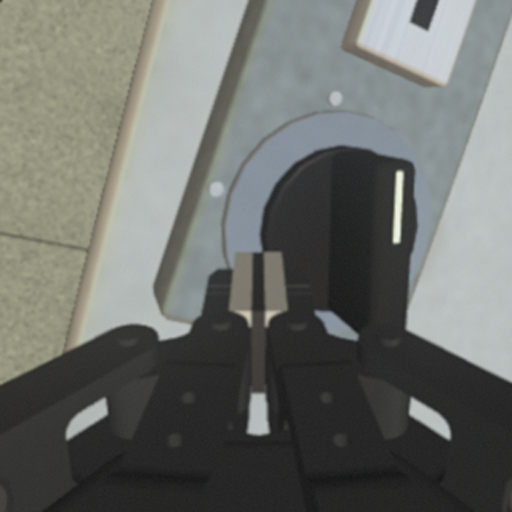

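The wrist view shows the shut fingertips on the near side of the bar's right end, at the right height. I'll lower 5 mm and push +x.

```bash
python3 -m crank '[0,0.003,-0.005,0,0,0,1, 0.006,0.001,0,0,0,0,1, 0.006,0,0,0,0,0,1, 0.006,0,0,0,0,0,1, 0.006,0,0,0,0,0,1, 0.006,0,0,0,0,0,1, 0.006,0,0,0,0,0,1, 0.006,0,0,0,0,0,1]' 60 | tr '\n' ' '
python3 -c "
from h import *
snap('wrist','w3')"
```

```text
time: 3.25 ee_pos: [0.4166, -0.3273, 0.0831] ee_rot: [0.053, 0.581, 0.798, 0.154] ft_force: [0.2, -0.3, -0.1] finger_gap: -0.003
```

View pics/w3.png

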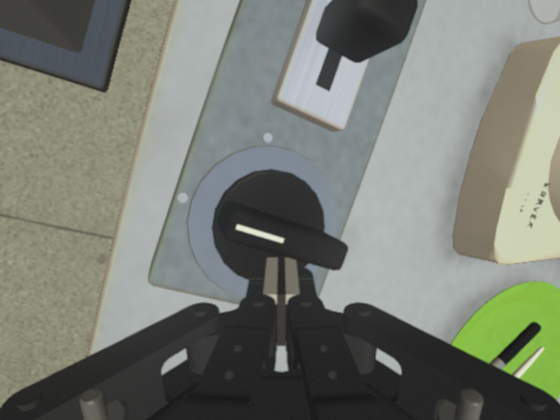

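The knob's bar now lies along the box's x, with its white line at the off dot and no force on the tool, so it's off. I'll retreat, level the tool and look over carrier C and the rail.

```bash
cat >> h.py <<'E'
from scipy.spatial.transform import Rotation as R
def togo(pos,yaw,pr=True):
    "shift and rotvec to TCP pos, tool down, jaws (tool y) along world yaw, tool x to +y side"
    s=status.state(); y=np.array([np.cos(yaw),np.sin(yaw),0]);z=np.array([0,0,-1.]);x=np.cross(y,z)
    M=np.c_[x,y,z]; q=R.from_quat(s["ee_rot"],scalar_first=True)
    rv=(R.from_matrix(M)*q.inv()).as_rotvec()
    print("go",(np.array(pos)-s["ee_pos"]).round(4),"rot",rv.round(4),"gap",round(float(s["finger_gap"]),3),"t",round(float(s["time"]),2),"F",s["ft_force"].round(1))
E
python3 -m crank '[-0.015,-0.01,0.01,0,0,0,1, -0.01,-0.01,0.03,0,0,0,1, -0.01,0,0.04,0,0,0,1, 0,0,0.04,0,0,0,1, 0,0,0.04,0,0,0,1, 0,0,0.04,0,0,0,1, 0,0,0.04,0,0,0,1]' 60 | tr '\n' ' '
python3 -c "
from h import *
togo([.45,.05,.33],0.0)"
```

```text
time: 3.88 ee_pos: [0.3802, -0.3423, 0.327] ee_rot: [0.046, 0.581, 0.798, 0.155] ft_force: [1.2, -0.3, -0.1] finger_gap: -0.006 go [0.0698 0.3923 0.003 ] rot [-0.1556  0.2877 -0.3096] gap -0.006 t 3.88 F [ 1.2 -0.3 -0.1]
```

```bash
python3 -m crank '[-0.008,0.04,0,0,0,0,1, -0.008,0.04,0,0,0,0,1, 0,0.04,0,0,0,0,1, 0,0.04,0,0,0,0,1, 0,0.04,0,0,0,0,1, 0,0.04,0,0,0,0,1, 0,0.04,0,0,0,0,-1, 0.02,0.028,0.002,-0.039,0.072,-0.0774,-1, 0.02,0.028,0.002,-0.039,0.072,-0.0774,-1, 0.02,0.028,0.002,-0.039,0.072,-0.0774,-1, 0.02,0.028,0.002,-0.039,0.072,-0.0774,-1]' 60 | tr '\n' ' '
python3 -c "
from h import *
togo([.45,.05,.33],0.0)"
```

```text
time: 4.8 ee_pos: [0.419, 0.0173, 0.3511] ee_rot: [0.026, 0.671, 0.739, 0.046] ft_force: [0.9, -1.2, -0.1] finger_gap: 0.705 go [ 0.031   0.0327 -0.0211] rot [-0.0289  0.1019 -0.096 ] gap 0.705 t 4.8 F [ 0.9 -1.2 -0.1]
```

```bash
python3 -m crank '[0.01,0.016,-0.01,-0.0145,0.051,-0.048,-1, 0.011,0.016,-0.011,-0.0145,0.051,-0.048,-1, 0,0,0,0,0,0,-1]' 60 | tr '\n' ' '
python3 -c "
from h import *
togo([.45,.05,.33],0.0)
snap('wrist','w4',s=1.42); print(K('wrist')[1][:3,3])"
```

```text
time: 5.05 ee_pos: [0.4448, 0.0571, 0.333] ee_rot: [0.002, 0.708, 0.707, -0.001] ft_force: [-0.0, -0.2, -0.8] finger_gap: 0.999 go [ 0.0052 -0.0071 -0.003 ] rot [0.0035 0.002  0.0013] gap 0.999 t 5.05 F [-0.  -0.2 -0.8]
[0.4439495  0.12688988 0.45062213]
```

View pics/w4.png

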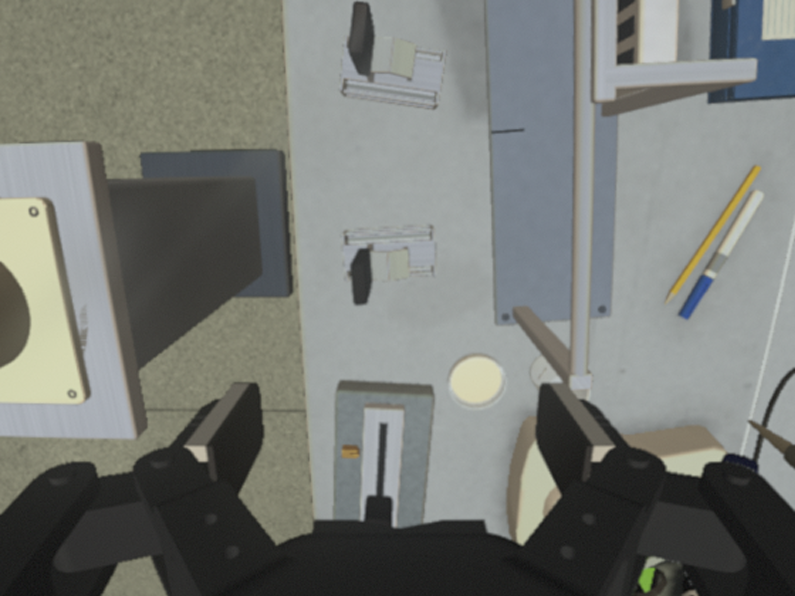

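This view shows C's hook patch around (391,265) with basket corners (345,230), (434,226) and (436,276), and B's basket in the upper left. The rail centreline runs (586,150)→(580,350), the keeper's lower end is at y≈97, and the plate mark is at (508,131).

Run:
```python
from h import *
i=K("wrist");f=lambda x,y,z:atz("wrist",(x/1.42,y/1.42),z,i)[:2].round(4)
print("rail",f(586,150,.165),f(583,250,.165),f(580,350,.165))
print("rail L/R",f(578,200,.165),f(594,200,.165))
print("keeper end",f(596,99,.19),f(610,99,.19))
print("mark",f(492,131,.008),f(523,129,.008),"plate",f(496,322,.008),f(608,318,.008))
print("C basket",f(389,252,.032),f(345,231,.032),f(434,226,.032),f(436,276,.032),"tabtop",f(357,292,.14),"hook",f(391,265,.08))
print("B",f(347,96,.032),f(438,106,.032),f(445,54,.032))
print("petri",f(477,380,.015),"box",f(337,385,.03),f(433,387,.03))
```

```text
rail [0.5554 0.1396] [0.5597 0.0801] [0.5652 0.0134]
rail L/R [0.5534 0.1106] [0.5633 0.1107]
keeper end [0.5485 0.1644] [0.556  0.1645]
mark [0.5293 0.162 ] [0.5573 0.164 ] plate [ 0.5431 -0.0186] [ 0.6568 -0.0145]
C basket [0.4367 0.0559] [0.3974 0.0749] [0.4769 0.0794] [0.4797 0.0338] tabtop [0.4164 0.0465] hook [0.4391 0.0535]
B [0.4022 0.1876] [0.4783 0.1798] [0.4832 0.2201]
petri [ 0.5258 -0.0788] box [ 0.3844 -0.077 ] [ 0.4796 -0.0792]
```

```bash
python3 -m crank '[-0.005,0,-0.036,0,0,0.01,-1, -0.005,0,-0.036,0,0,0.01,-1, -0.005,-0.001,-0.036,0,0,0.01,-1, -0.005,-0.001,-0.036,0,0,0.01,-1, -0.005,-0.001,-0.03,0,0,0.01,-1, -0.003,0,-0.02,0,0,0.01,-1, 0,0,0,0,0,0,-1]' 60 | tr '\n' ' '
python3 -c "
from h import *
togo([.417,.054,.118],.06)"
```

```text
time: 5.68 ee_pos: [0.4143, 0.0518, 0.1406] ee_rot: [0.008, 0.682, 0.731, 0.008] ft_force: [-1.1, -0.5, -0.5] finger_gap: 1.0 go [ 0.0027  0.0022 -0.0226] rot [-0.0012  0.0222 -0.0101] gap 1.0 t 5.68 F [-1.1 -0.5 -0.5]
```

```bash
python3 -m crank '[0.002,0.002,-0.014,0,0.02,-0.01,-1, 0.001,0.001,-0.01,0,0,0,-1, 0,0,0,0,0,0,1, 0,0,0,0,0,0,1, 0,0,0,0,0,0,1, 0,0,0,0,0,0,1, 0,0,0,0,0,0,1, 0,0,0,0,0,0,1]' 60 | tr '\n' ' '
python3 -c "
from h import *
togo([.417,.054,.118],.06)"
```

```text
time: 6.35 ee_pos: [0.4203, 0.0534, 0.1232] ee_rot: [0.004, 0.686, 0.728, 0.005] ft_force: [-1.1, 1.1, 0.0] finger_gap: 0.147 go [-0.0033  0.0006 -0.0052] rot [-0.0026  0.0133  0.001 ] gap 0.147 t 6.35 F [-1.1  1.1  0. ]
```

```bash
python3 -m crank '[0,0,0,0,0,0,-0.3, 0,0,0,0,0,0,-0.3, 0,0,0.004,0,0.006,0,-0.3, 0,0,0.004,0,0.006,0,-0.3, 0,0,0,0,0,0,-0.3]' 60 | tr '\n' ' '
python3 -c "
from h import *
togo([.42,.0545,.131],.06)"
```

```text
time: 6.77 ee_pos: [0.4205, 0.0535, 0.1328] ee_rot: [-0.0, 0.686, 0.728, 0.001] ft_force: [0.1, -1.1, -0.5] finger_gap: 0.651 go [-0.0005  0.001  -0.0018] rot [-0.0027  0.0014  0.0007] gap 0.651 t 6.77 F [ 0.1 -1.1 -0.5]
```

```bash
python3 -m crank '[0,0,0,0,0,0,1, 0,0,0,0,0,0,1, 0,0,0,0,0,0,1, 0,0,0,0,0,0,1, 0,0,0,0,0,0,1, 0,0,0.015,0,0,0,1, 0,0.002,0.03,0,0,0.002,1, 0,0.004,0.03,0,0,0.002,1, 0,0.004,0.03,0,0,0.003,1, 0,0.004,0.02,0,0,0.003,1, 0,0,0,0,0,0.003,1]' 60 | tr '\n' ' '
python3 -c "
from h import *
togo([.5407,.0785,.251],.078)"
```

```text
time: 7.68 ee_pos: [0.4158, 0.0674, 0.2596] ee_rot: [-0.004, 0.681, 0.732, -0.003] ft_force: [0.9, -0.2, -1.5] finger_gap: 0.108 go [ 0.1249  0.0111 -0.0086] rot [-0.0015 -0.0104  0.0059] gap 0.108 t 7.68 F [ 0.9 -0.2 -1.5]
```

```bash
python3 -m crank '[0.02,0.002,-0.004,0,-0.005,0.003,1, 0.02,0.002,-0.004,0,-0.005,0.003,1, 0.02,0.002,0,0,0,0,1, 0.02,0.002,0,0,0,0,1, 0,0,0,0,0,0,1]' 60 | tr '\n' ' '
python3 -c "
from h import *
togo([.5407,.0785,.251],.078)"
```

```text
time: 8.1 ee_pos: [0.496, 0.0752, 0.248] ee_rot: [-0.001, 0.678, 0.735, -0.0] ft_force: [0.3, -0.0, -1.7] finger_gap: 0.112 go [0.0447 0.0033 0.003 ] rot [-0.0009 -0.0014 -0.0021] gap 0.112 t 8.1 F [ 0.3 -0.  -1.7]
```

```bash
python3 -m crank '[0.011,0.001,0.002,0,0,0,1, 0.011,0.001,0.001,0,0,0,1, 0.011,0.001,0,0,0,0,1, 0.01,0,0,0,0,0,1, 0,0,0,0,0,0,1]' 60 | tr '\n' ' '
python3 -c "
from h import *
togo([.5407,.0785,.251],.078)
snap('wrist','w5',s=1.2)"
```

```text
time: 8.52 ee_pos: [0.5382, 0.0774, 0.2448] ee_rot: [-0.004, 0.678, 0.735, -0.004] ft_force: [-1.1, 0.0, -2.0] finger_gap: 0.112 go [0.0025 0.0011 0.0062] rot [ 0.0005 -0.0119 -0.0022] gap 0.112 t 8.52 F [-1.1  0.  -2. ]
```

View pics/w5.png

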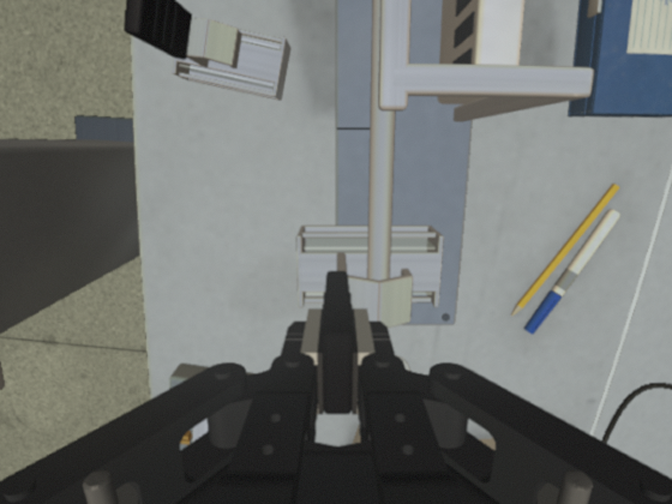

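The hook's ridge, at about column 380, lies right over the rail, also at column 380, so I'll lower it.

```bash
python3 -m crank '[0.001,0,-0.007,0,-0.006,0,1, 0.001,0,-0.006,0,-0.006,0,1, 0,0,-0.004,0,0,0,1, 0,0,0,0,0,0,1]' 60 | tr '\n' ' '
python3 -c "
from h import *
togo([.5402,.0785,.2268],.078)"
```

```text
time: 8.9 ee_pos: [0.5383, 0.0772, 0.2257] ee_rot: [0.0, 0.678, 0.735, -0.0] ft_force: [1.1, 0.6, -1.1] finger_gap: 0.108 go [0.0019 0.0013 0.0011] rot [ 0.0006  0.0001 -0.0021] gap 0.108 t 8.9 F [ 1.1  0.6 -1.1]
```

```bash
python3 -m crank '[0.001,0,-0.002,0,0,0,1, 0,0,-0.002,0,0,0,1, 0,0,0,0,0,0,1]' 60 | tr '\n' ' '
python3 -c "
from h import *
togo([.5402,.0785,.2268],.078)"
```

```text
time: 9.15 ee_pos: [0.54, 0.0774, 0.2252] ee_rot: [0.001, 0.678, 0.735, 0.001] ft_force: [0.3, 0.5, -2.3] finger_gap: 0.108 go [0.0002 0.0011 0.0016] rot [ 0.0003  0.0034 -0.0023] gap 0.108 t 9.15 F [ 0.3  0.5 -2.3]
```

```bash
python3 -m crank '[0,0,-0.004,0,0,0,1, 0,0,-0.004,0,0,0,1, 0,0,0,0,0,0,1]' 60 | tr '\n' ' '
python3 -c "
from h import *
togo([.5402,.0785,.2268],.078)"
```

```text
time: 9.4 ee_pos: [0.5404, 0.0775, 0.2261] ee_rot: [0.003, 0.678, 0.735, 0.002] ft_force: [0.0, 0.1, -2.1] finger_gap: 0.107 go [-0.0002  0.001   0.0007] rot [-0.      0.007  -0.0025] gap 0.107 t 9.4 F [ 0.   0.1 -2.1]
```

```bash
python3 -m crank '[0,0,-0.004,0,0,0,1, 0,0,-0.006,0,0,0,1]' 60 | tr '\n' ' '; python3 -m crank '[0,0,-0.006,0,0,0,1]' | tr '\n' ' '
```

```text
time: 9.57 ee_pos: [0.5413, 0.0776, 0.2246] ee_rot: [0.004, 0.678, 0.735, 0.004] ft_force: [-35.3, -4.5, 91.5] finger_gap: 0.106 time: 9.65 ee_pos: [0.5412, 0.0776, 0.2248] ee_rot: [0.004, 0.678, 0.735, 0.004] ft_force: [-26.7, -4.0, 63.4] finger_gap: 0.107
```

```bash
python3 -m crank '[-0.0015,0,0.001,0,-0.004,0,1, -0.001,0.01,0.0005,0,-0.004,0,1, -0.0012,0.015,0,0,0,0,1, -0.0012,0.015,0,0,0,0,1, -0.0012,0.015,0,0,0,0,1]' 60 | tr '\n' ' '
python3 -c "
from h import *
togo([.5247,.283,.2262],.078)"
```

```text
time: 10.07 ee_pos: [0.5344, 0.1328, 0.2287] ee_rot: [0.009, 0.679, 0.734, 0.008] ft_force: [0.3, -0.7, -2.2] finger_gap: 0.11 go [-0.0097  0.1502 -0.0025] rot [-0.0005  0.0244  0.0013] gap 0.11 t 10.07 F [ 0.3 -0.7 -2.2]
```

```bash
python3 -m crank '[-0.0008,0.01,-0.001,0,0.01,0,1, -0.0008,0.012,-0.0005,0,0.01,0,1, -0.001,0.015,0,0,0.003,0,1, -0.001,0.015,0,0,0.003,0,1]' 60 | tr '\n' ' '
python3 -c "
from h import *
togo([.5247,.283,.2268],.078)"
```

```text
time: 10.4 ee_pos: [0.5308, 0.1883, 0.2251] ee_rot: [-0.001, 0.679, 0.734, -0.002] ft_force: [1.4, -0.8, -0.4] finger_gap: 0.107 go [-0.0061  0.0947  0.0017] rot [ 0.0011 -0.0039  0.0009] gap 0.107 t 10.4 F [ 1.4 -0.8 -0.4]
```

```bash
python3 -m crank '[-0.001,0.015,0.0008,0,-0.002,0,1, -0.001,0.015,0.0003,0,-0.001,0,1, -0.001,0.015,0,0,0,0,1, -0.001,0.015,0,0,0,0,1, -0.001,0.013,0,0,0,0,1, -0.0005,0.008,0,0,0,0,1, 0,0,0,0,0,0,1]' 60 | tr '\n' ' '
python3 -c "
from h import *
togo([.5247,.283,.2268],.078)"
```

```text
time: 10.98 ee_pos: [0.5245, 0.2751, 0.2248] ee_rot: [0.001, 0.678, 0.735, -0.006] ft_force: [-2.1, -0.5, 3.8] finger_gap: 0.102 go [0.0002 0.0079 0.002 ] rot [ 0.0093 -0.0072 -0.0022] gap 0.102 t 10.98 F [-2.1 -0.5  3.8]
```

```bash
python3 -m crank '[0,0.006,0.001,0.004,-0.003,0,1, 0,0.004,0.0005,0.004,-0.003,0,1, 0,0,0,0,0,0,1]' 60 | tr '\n' ' '
python3 -c "
from h import *
togo([.5247,.283,.2268],.078)"
```

```text
time: 11.23 ee_pos: [0.5241, 0.2864, 0.2252] ee_rot: [-0.001, 0.678, 0.735, -0.001] ft_force: [-1.1, -0.5, 4.6] finger_gap: 0.108 go [ 0.0006 -0.0034  0.0016] rot [ 0.0006 -0.0026 -0.0024] gap 0.108 t 11.23 F [-1.1 -0.5  4.6]
```

```bash
python3 -m crank '[0,0,0,0,0,0,0, 0,0,0,0,0,0,0, 0,0,0,0,0,0,0, 0,0,0.01,0,0,0,0, 0,0,0.03,0,0,0,0, 0,0,0.04,0,0,0,-1, -0.02,-0.02,0.04,0,0,-0.03,-1, -0.025,-0.025,0.02,0,0,-0.04,-1, -0.025,-0.025,0,0,0,-0.05,-1, -0.015,-0.02,0,0,0,-0.05,-1, 0,0,0,0,0,0,-1]' 60 | tr '\n' ' '
python3 -c "
from h import *
togo([.42,.209,.133],-.10)
snap('wrist','w6',s=1.42)"
```

```text
time: 12.15 ee_pos: [0.4394, 0.1949, 0.3685] ee_rot: [-0.001, 0.741, 0.671, 0.001] ft_force: [0.5, -0.2, -0.3] finger_gap: 0.998 go [-0.0194  0.0141 -0.2355] rot [-0.0018 -0.     -0.0011] gap 0.998 t 12.15 F [ 0.5 -0.2 -0.3]
```

View pics/w6.png

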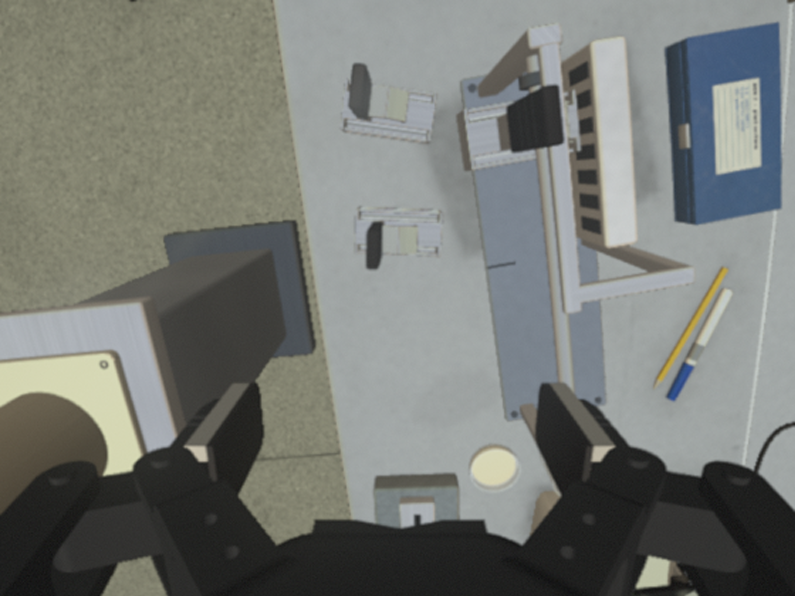

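C hangs near the stop under the keeper. B's basket corners are (358,208), (441,209) and (441,256). A's are (343,129), (432,141) and (436,95).

Run:
```python
from h import *
i=K("wrist");f=lambda p,z=.032:atz("wrist",(p[0]/1.42,p[1]/1.42),z,i)[:2]
for n,a,b,c in [("B",(358,209),(441,210),(441,255)),("A",(343,128),(432,140),(436,95))]:
    a,b,c=f(a),f(b),f(c);d=b-a;yaw=np.arctan2(d[1],d[0]);ctr=(a+c)/2
    print(n,a.round(4),b.round(4),c.round(4),"len",np.linalg.norm(d).round(4),np.linalg.norm(c-b).round(4),"yaw",yaw.round(3),"ctr",ctr.round(4),"tab",(ctr-.019*np.array([np.cos(yaw),np.sin(yaw)])).round(4))
print("tabtop B",f((374,262),.14),"C tabtop",f((541,95),.233),f((541,143),.233),"keeper end",f((573,308),.19))
```

```text
B [0.4065 0.2371] [0.4856 0.2285] [0.4824 0.185 ] len 0.0796 0.0436 yaw -0.109 ctr [0.4444 0.2111] tab [0.4255 0.2131]
A [0.4014 0.3116] [0.4821 0.2931] [0.4889 0.3317] len 0.0828 0.0392 yaw -0.226 ctr [0.4452 0.3217] tab [0.4266 0.3259]
tabtop B [0.42362167 0.20376882] C tabtop [0.52395541 0.29780512] [0.52331896 0.27438283] keeper end [0.55562456 0.1691469 ]
```

```bash
python3 -m crank '[-0.004,0.004,-0.038,0,0,0,-1, -0.004,0.004,-0.038,0,0,0,-1, -0.003,0.003,-0.038,0,0,0,-1, -0.002,0.002,-0.038,0,0,0,-1, -0.001,0.002,-0.036,0,0,0,-1, 0,0,-0.025,0,0,0,-1, 0,0,-0.01,0,0,0,-1, 0,0,0,0,0,0,-1]' 60 | tr '\n' ' '
python3 -c "
from h import *
togo([.424,.211,.131],-.105)"
```

```text
time: 12.87 ee_pos: [0.4337, 0.2162, 0.1435] ee_rot: [0.002, 0.739, 0.674, 0.011] ft_force: [-0.6, 0.3, 1.0] finger_gap: 0.996 go [-0.0097 -0.0052 -0.0125] rot [-0.0118  0.0197 -0.0122] gap 0.996 t 12.87 F [-0.6  0.3  1. ]
```

```bash
python3 -m crank '[-0.005,-0.003,-0.006,-0.006,0.01,-0.006,-1, -0.005,-0.002,-0.006,-0.006,0.01,-0.006,-1, 0,0,0,0,0,0,1, 0,0,0,0,0,0,1, 0,0,0,0,0,0,1, 0,0,0,0,0,0,1, 0,0,0,0,0,0,1, 0,0,0,0,0,0,1]' 60 | tr '\n' ' '
python3 -c "
from h import *
togo([.424,.211,.131],-.105)"
```

```text
time: 13.53 ee_pos: [0.4269, 0.2132, 0.1342] ee_rot: [0.001, 0.743, 0.669, 0.002] ft_force: [-1.5, 0.7, 0.2] finger_gap: 0.145 go [-0.0029 -0.0022 -0.0032] rot [-0.0019  0.0041 -0.0003] gap 0.145 t 13.53 F [-1.5  0.7  0.2]
```

```bash
python3 -m crank '[0,0,0,0,0,0,1, 0,0,0,0,0,0,1, 0,0,0.015,0,0,0,1, 0,0,0.03,0,0,0,1, 0,0,0.03,0,0,0,1, 0,0,0.03,0,0,0,1, 0,-0.005,0.01,0,0,0.01,1, 0,0,0,0,0,0,1]' 60 | tr '\n' ' '
python3 -c "
from h import *
togo([.5402,.083,.251],.078)"
```

```text
time: 14.2 ee_pos: [0.4244, 0.2068, 0.2525] ee_rot: [-0.0, 0.74, 0.673, -0.001] ft_force: [0.1, 0.4, -2.1] finger_gap: 0.115 go [ 0.1158 -0.1238 -0.0015] rot [ 0.0008 -0.0008  0.1722] gap 0.115 t 14.2 F [ 0.1  0.4 -2.1]
```

```bash
python3 -m crank '[0.005,-0.02,0.001,0,0,0.028,1, 0.005,-0.022,0.001,0,0,0.028,1, 0.01,-0.022,0.001,0,0,0.028,1, 0.01,-0.022,0,0,0,0.028,1, 0.015,-0.02,0,0,0,0.028,1, 0.015,-0.01,0,0,0,0.02,1, 0,0,0,0,0,0,1]' 60 | tr '\n' ' '
python3 -c "
from h import *
togo([.5402,.083,.251],.078)"
```

```text
time: 14.78 ee_pos: [0.4838, 0.0868, 0.2513] ee_rot: [-0.001, 0.68, 0.733, -0.001] ft_force: [-0.3, 0.3, -1.2] finger_gap: 0.111 go [ 0.0564 -0.0038 -0.0003] rot [ 0.     -0.0038  0.0035] gap 0.111 t 14.78 F [-0.3  0.3 -1.2]
```

```bash
python3 -m crank '[0.014,-0.001,0.001,0,0,0.002,1, 0.014,-0.001,0.001,0,0,0.001,1, 0.014,-0.001,0.001,0,0,0,1, 0.013,0,0,0,0,0,1, 0,0,0,0,0,0,1]' 60 | tr '\n' ' '
python3 -c "
from h import *
togo([.5395,.083,.2285],.078)"
```

```text
time: 15.2 ee_pos: [0.5363, 0.0837, 0.248] ee_rot: [-0.005, 0.681, 0.732, -0.005] ft_force: [0.3, 0.1, -1.0] finger_gap: 0.109 go [ 0.0032 -0.0007 -0.0195] rot [ 0.0006 -0.0148  0.0068] gap 0.109 t 15.2 F [ 0.3  0.1 -1. ]
```

```bash
python3 -m crank '[0.001,0,-0.006,0,-0.005,0.003,1, 0.001,0,-0.006,0,-0.005,0.002,1, 0.001,0,-0.004,0,-0.003,0,1, 0,0,-0.002,0,0,0,1, 0,0,0,0,0,0,1]' 60 | tr '\n' ' '
python3 -c "
from h import *
togo([.5395,.083,.2285],.078)"
```

```text
time: 15.62 ee_pos: [0.5364, 0.085, 0.2262] ee_rot: [-0.001, 0.679, 0.734, -0.001] ft_force: [2.4, -1.3, 0.8] finger_gap: 0.105 go [ 0.0031 -0.002   0.0023] rot [ 0.001 -0.003  0.001] gap 0.105 t 15.62 F [ 2.4 -1.3  0.8]
```

```bash
python3 -m crank '[0.001,0.005,0.001,0,-0.001,0,1, 0,0.012,0.001,0,0.002,0,1, -0.001,0.014,0,0,0.003,0,1, -0.001,0.014,0,0,0.003,0,1, 0,0,0,0,0,0,1]' 60 | tr '\n' ' '
python3 -c "
from h import *
togo([.5281,.2395,.228],.078)"
```

```text
time: 16.03 ee_pos: [0.5328, 0.1337, 0.2278] ee_rot: [-0.005, 0.68, 0.733, -0.005] ft_force: [-0.9, -0.1, -2.4] finger_gap: 0.108 go [-0.0047  0.1058  0.0002] rot [ 0.0004 -0.0137  0.0038] gap 0.108 t 16.03 F [-0.9 -0.1 -2.4]
```

```bash
python3 -m crank '[0.002,0.01,0,0,-0.006,0.002,1, 0.0005,0.012,0,0,-0.003,0,1, -0.001,0.014,0,0,0.001,0,1, -0.001,0.014,0,0,0.002,0,1, -0.001,0.014,0,0,0.002,0,1, -0.001,0.008,0,0,0,0,1, 0,0,0,0,0,0,1]' 60 | tr '\n' ' '
python3 -c "
from h import *
togo([.5281,.2395,.228],.078)"
```

```text
time: 16.62 ee_pos: [0.5294, 0.214, 0.2272] ee_rot: [-0.004, 0.679, 0.734, -0.004] ft_force: [0.6, -0.9, -1.8] finger_gap: 0.107 go [-0.0013  0.0255  0.0008] rot [ 0.0002 -0.0106  0.001 ] gap 0.107 t 16.62 F [ 0.6 -0.9 -1.8]
```

```bash
python3 -m crank '[0,0.01,0,0,-0.005,0.001,1, -0.0005,0.01,0,0,-0.005,0,1, 0,0.005,0,0,0,0,1, 0,0,0,0,0,0,1]' 60 | tr '\n' ' '
python3 -c "
from h import *
togo([.5281,.2395,.228],.078)"
```

```text
time: 16.95 ee_pos: [0.5286, 0.2412, 0.227] ee_rot: [0.0, 0.679, 0.734, -0.0] ft_force: [0.5, -0.3, -1.9] finger_gap: 0.103 go [-0.0005 -0.0017  0.001 ] rot [0.0006 0.0003 0.0001] gap 0.103 t 16.95 F [ 0.5 -0.3 -1.9]
```

```bash
python3 -m crank '[0,0,-0.001,0,0,0,1, 0,0,0,0,0,0,0, 0,0,0,0,0,0,0, 0,0,0,0,0,0,0, 0,0,0.01,0,0,0,0, 0,0,0.03,0,0,0,0, 0,0,0.04,0,0,-0.03,-1, -0.02,0.01,0.03,0,0,-0.05,-1, -0.025,0.01,0.01,0,0,-0.07,-1, -0.025,0.01,0,0,0,-0.07,-1, -0.02,0.01,0,0,0,-0.07,-1, 0,0,0,0,0,0,-1]' 60 | tr '\n' ' '
python3 -c "
from h import *
togo([.424,.325,.133],-.215)
snap('wrist','w7',(60,0,460,300),2)"
```

```text
time: 17.95 ee_pos: [0.437, 0.2788, 0.358] ee_rot: [-0.001, 0.785, 0.62, 0.003] ft_force: [0.1, 0.1, 0.5] finger_gap: 1.002 go [-0.013   0.0462 -0.225 ] rot [-0.0049  0.0041  0.0185] gap 1.002 t 17.95 F [0.1 0.1 0.5]
```

View pics/w7.png

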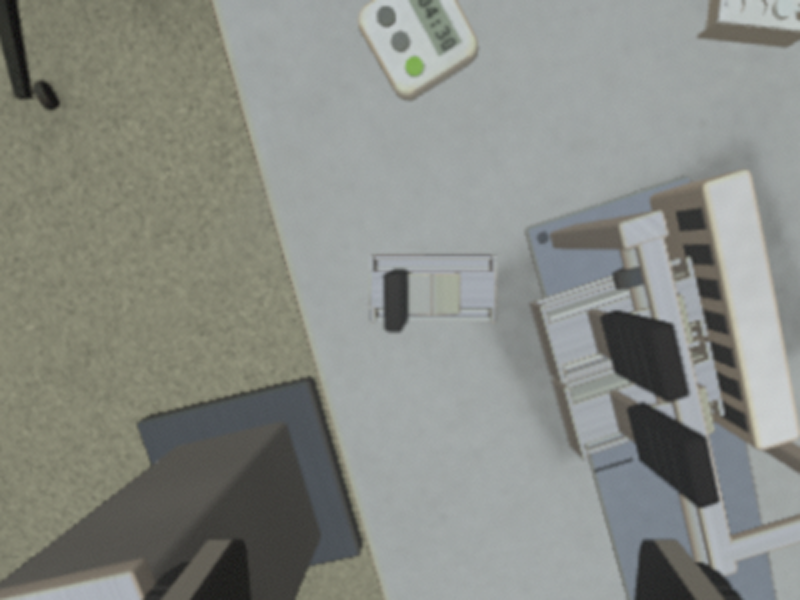

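A wasn't disturbed: its basket corners are (373,254), (495,254) and (495,320). C and B hang close together under the keeper.

Run:
```python
from h import *
i=K("wrist");f=lambda p,z=.032:atz("wrist",(p[0]/2+60,p[1]/2),z,i)[:2]
a,b,c,d0=f((373,254)),f((495,254)),f((495,320)),f((373,320));d=b-a;yaw=np.arctan2(d[1],d[0]);ctr=(a+b+c+d0)/4
print(np.linalg.norm(d),np.linalg.norm(c-b),"yaw",yaw.round(3),"ctr",ctr.round(4),"tab",(ctr-.019*np.array([np.cos(yaw),np.sin(yaw)])).round(4),"tabtop",f((395,322),.14),f((395,300),.13))
print("C tab",f((668,323),.233),f((688,397),.233),"B tab",f((695,412),.233),f((716,503),.233),"mark",f((594,468),.008),f((634,460),.008),"keeper",f((720,570),.19))
```

```text
0.07992983768681178 0.04306309217148469 yaw -0.23 ctr [0.4457 0.3219] tab [0.4272 0.3262] tabtop [0.42450583 0.31555063] [0.42640611 0.32565362]
C tab [0.53115879 0.3008654 ] [0.53478843 0.2711588 ] B tab [0.53669453 0.26464012] [0.54042367 0.22508252] mark [0.53200294 0.16314567] [0.56264524 0.16240937] keeper [0.55373211 0.16791495]
```

```bash
python3 -m crank '[-0.003,0.009,-0.03,0,0,0.003,-1, -0.003,0.009,-0.036,0,0,0.002,-1, -0.003,0.009,-0.036,0,0,0.002,-1, -0.001,0.008,-0.036,0,0,0.002,-1, 0,0.005,-0.036,0,0.005,0,-1, 0,0.002,-0.025,-0.005,0.005,0,-1, 0,0,-0.012,-0.005,0.005,0,-1, 0,0,0,0,0,0,-1]' 60 | tr '\n' ' '
python3 -c "
from h import *
togo([.426,.325,.133],-.225)"
```

```text
time: 18.67 ee_pos: [0.4368, 0.3205, 0.1457] ee_rot: [0.001, 0.778, 0.629, 0.003] ft_force: [0.6, -0.5, -0.1] finger_gap: 0.999 go [-0.0108  0.0045 -0.0127] rot [-0.0014  0.0065 -0.0143] gap 0.999 t 18.67 F [ 0.6 -0.5 -0.1]
```

```bash
python3 -m crank '[-0.006,0.003,-0.006,0,0.004,-0.008,-1, -0.005,0.002,-0.006,0,0.002,-0.007,-1, 0,0,0,0,0,0,1, 0,0,0,0,0,0,1, 0,0,0,0,0,0,1, 0,0,0,0,0,0,1, 0,0,0,0,0,0,1, 0,0,0,0,0,0,1, 0,0,0,0,0,0,1, 0,0,0,0,0,0,1]' 60 | tr '\n' ' '
python3 -c "
from h import *
togo([.426,.325,.133],-.225)"
```

```text
time: 19.5 ee_pos: [0.4292, 0.3267, 0.1379] ee_rot: [-0.0, 0.782, 0.623, 0.005] ft_force: [0.5, -0.1, -2.7] finger_gap: 0.108 go [-0.0032 -0.0017 -0.0049] rot [-0.0063  0.0072  0.0013] gap 0.108 t 19.5 F [ 0.5 -0.1 -2.7]
```

```bash
python3 -m crank '[0,0,0.015,0,0,0,1, -0.005,0,0.03,0,0,0,1, -0.01,0,0.03,0,0,0,1, -0.01,-0.005,0.03,0,0,0,1, -0.005,-0.015,0.012,0,0,0.02,1, 0,-0.025,0,0,0,0.025,1, 0,-0.025,0,0,0,0.025,1, 0,-0.025,0,0,0,0.025,1, 0,-0.025,0,0,0,0.025,1, 0,-0.025,0,0,0,0.025,1, 0,0,0,0,0,0,1]' 60 | tr '\n' ' '
python3 -c "
from h import *
togo([.5395,.083,.2545],.078)"
```

```text
time: 20.42 ee_pos: [0.3947, 0.1758, 0.2586] ee_rot: [0.0, 0.731, 0.682, 0.003] ft_force: [-1.1, 1.5, -2.9] finger_gap: 0.106 go [ 0.1448 -0.0928 -0.0041] rot [-0.005   0.0047  0.147 ] gap 0.106 t 20.42 F [-1.1  1.5 -2.9]
```

```bash
python3 -m crank '[0.01,-0.024,0,-0.002,0.001,0.028,1, 0.015,-0.024,-0.001,-0.002,0.001,0.028,1, 0.02,-0.022,-0.001,0,0.001,0.028,1, 0.022,-0.015,-0.001,0,0.001,0.028,1, 0.02,-0.005,0,0,0,0.022,1, 0,0,0,0,0,0.01,1]' 60 | tr '\n' ' '
python3 -c "
from h import *
togo([.5395,.083,.2545],.078)
snap('wrist','w8',s=1)"
```

```text
time: 20.92 ee_pos: [0.4834, 0.0811, 0.2556] ee_rot: [-0.0, 0.678, 0.735, 0.001] ft_force: [0.9, 0.0, -0.8] finger_gap: 0.107 go [ 0.0561  0.0019 -0.0011] rot [-0.0015  0.0011 -0.0018] gap 0.107 t 20.92 F [ 0.9  0.  -0.8]
```

View pics/w8.png

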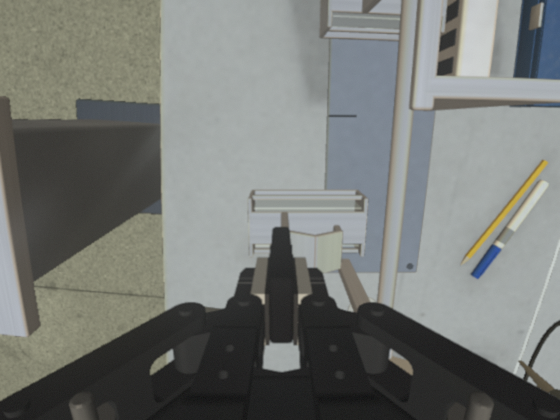

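A is held level, with the same pose in the gripper as C had. I'll insert it.

```bash
python3 -m crank '[0.014,0,-0.002,0,0,0,1, 0.014,0,-0.001,0,0,0,1, 0.014,0,0,0,0,0,1, 0.014,0,0,0,0,0,1, 0,0,0,0,0,0,1]' 60 | tr '\n' ' '
python3 -c "
from h import *
togo([.5395,.083,.2275],.078)"
```

```text
time: 21.38 ee_pos: [0.5364, 0.0837, 0.2505] ee_rot: [-0.003, 0.679, 0.734, -0.002] ft_force: [0.0, -0.3, -1.9] finger_gap: 0.104 go [ 0.0031 -0.0007 -0.023 ] rot [-0.0015 -0.0073 -0.001 ] gap 0.104 t 21.38 F [ 0.  -0.3 -1.9]
```

```bash
python3 -m crank '[0.001,0,-0.006,0,-0.002,0,1, 0.001,0,-0.006,0,-0.002,0,1, 0.001,0,-0.005,0,-0.002,0,1, 0,0,-0.003,0,0,0,1, 0,0,0,0,0,0,1]' 60 | tr '\n' ' '
python3 -c "
from h import *
togo([.5395,.083,.2275],.078)"
```

```text
time: 21.8 ee_pos: [0.5382, 0.0854, 0.2286] ee_rot: [-0.001, 0.678, 0.735, 0.0] ft_force: [2.2, -1.0, 1.6] finger_gap: 0.105 go [ 0.0013 -0.0024 -0.0011] rot [-0.0016 -0.0003 -0.0024] gap 0.105 t 21.8 F [ 2.2 -1.   1.6]
```

```bash
python3 -m crank '[0.001,0.005,0.001,0,0,0,1, 0,0.012,0.0005,0,0,0,1, -0.0008,0.014,0,0,0.001,0,1, -0.0008,0.014,0,0,0.001,0,1, 0,0,0,0,0,0,1]' 60 | tr '\n' ' '
python3 -c "
from h import *
togo([.532,.190,.2292],.078)"
```

```text
time: 22.22 ee_pos: [0.5351, 0.1339, 0.2293] ee_rot: [-0.003, 0.679, 0.734, -0.001] ft_force: [-0.3, -1.0, -1.1] finger_gap: 0.106 go [-0.0031  0.0561 -0.0001] rot [-0.002  -0.0064  0.0005] gap 0.106 t 22.22 F [-0.3 -1.  -1.1]
```

```bash
python3 -m crank '[0.0005,0.01,0,0,-0.003,0,1, -0.0005,0.012,0,0,-0.002,0,1, -0.0008,0.014,0,0,0,0,1, -0.0008,0.01,0,0,0,0,1, -0.0005,0.003,0,0,0,0,1, 0,0,0,0,0,0,1]' 60 | tr '\n' ' '
python3 -c "
from h import *
togo([.532,.190,.2285],.078)"
```

```text
time: 22.72 ee_pos: [0.5309, 0.1891, 0.2285] ee_rot: [-0.002, 0.679, 0.735, -0.001] ft_force: [0.4, -0.4, -1.9] finger_gap: 0.111 go [0.0011 0.0009 0.    ] rot [-0.0016 -0.0034 -0.0011] gap 0.111 t 22.72 F [ 0.4 -0.4 -1.9]
```

```bash
python3 -m crank '[0,0.004,0,0,0,0,1, 0,0.002,0,0,0,0,1, 0,0,-0.001,0,0,0,1]' 60 | tr '\n' ' '; python3 -m crank '[0,0,0,0,0,0,0, 0,0,0,0,0,0,0, 0,0,0,0,0,0,0, 0,0,0.01,0,0,0,0, 0,0,0.03,0,0,0,0, 0,0,0.04,0,0,-0.03,-0.5, -0.02,-0.01,0.03,0,0,0,1, -0.025,-0.02,0.01,0,0,0,1, -0.025,-0.02,0,0,0,0,1, -0.025,-0.02,0,0,0,0,1, 0,0,0,0,0,0,1]' 60 | tr '\n' ' '
python3 -c "
from h import *
togo([.42,-.2,.15],-.06)
snap('wrist','w9',s=1.42)"
```

```text
time: 22.97 ee_pos: [0.5308, 0.1955, 0.2282] ee_rot: [-0.002, 0.679, 0.735, -0.001] ft_force: [-6.0, -0.9, 14.2] finger_gap: 0.106 time: 23.88 ee_pos: [0.4337, 0.1215, 0.3585] ee_rot: [0.0, 0.691, 0.723, 0.001] ft_force: [0.7, -0.2, -0.3] finger_gap: 0.0 go [-0.0137 -0.3215 -0.2085] rot [-0.0019  0.0022 -0.1059] gap 0.0 t 23.88 F [ 0.7 -0.2 -0.3]
```

View pics/w9.png

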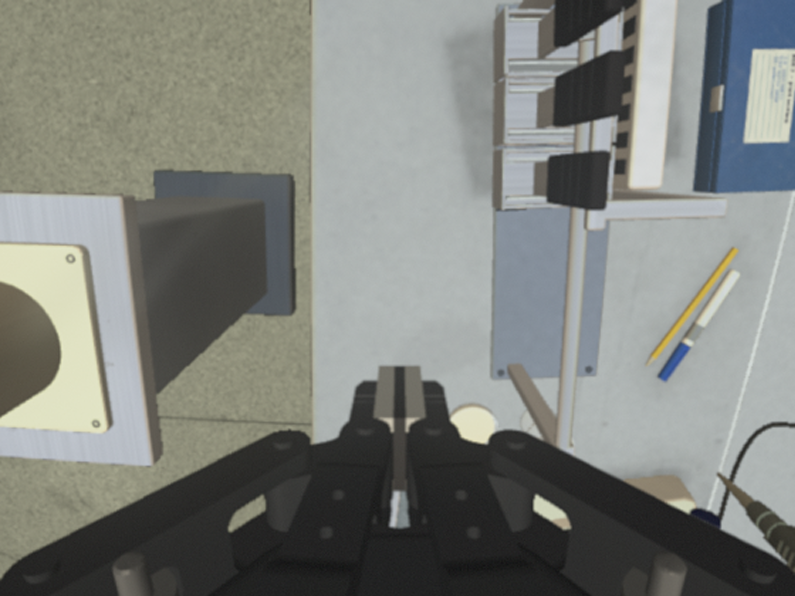

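All three hang in a row under the keeper. A's tab is at (577,180), its basket's right edge is at row about 208, and the keeper's end is at row about 228.

Run:
```python
from h import *
i=K("wrist");f=lambda x,y,z:atz("wrist",(x/1.42,y/1.42),z,i)[:2].round(4)
print("A basket right",f(498,207,.125),f(543,207,.125),"left",f(497,147,.125),"tabtop right corners",f(607,208,.233),f(608,157,.233),"keeper end",f(597,228,.19),f(597,226,.182))
```

```text
A basket right [0.5092 0.1723] [0.543  0.1741] left [0.5043 0.2148] tabtop right corners [0.5429 0.181 ] [0.5394 0.2064] keeper end [0.5579 0.1665] [0.5612 0.1671]
```

A's hook centre is at y≈0.1945, so its right edge (0.1825) is past the mark and keeper end (~0.165). Now the slider. I'll lean the tool back toward −x to stay clear of the eyepieces.

```bash
python3 -m crank '[-0.015,-0.035,0,0,-0.035,-0.01,1, -0.015,-0.035,0,0,-0.035,-0.01,1, -0.015,-0.035,0,0,-0.035,-0.01,1, -0.015,-0.035,-0.01,0,-0.035,-0.01,1, -0.015,-0.035,-0.01,0,-0.035,-0.01,1, 0,-0.035,-0.01,0,-0.035,-0.01,1, 0,-0.035,-0.01,0,-0.035,-0.01,1, 0,-0.035,-0.02,0,-0.035,-0.01,1, 0,-0.035,-0.02,0,-0.035,-0.01,1, 0,-0.035,-0.02,0,-0.035,-0.01,1, 0,0,0,0,0,0,1]' 60 | tr '\n' ' '
python3 -c "
from h import *
togo([.42,-.2,.15],-.06)
snap('wrist','w10',s=1.42)"
```

```text
time: 24.85 ee_pos: [0.3672, -0.2434, 0.2678] ee_rot: [0.149, 0.711, 0.674, 0.132] ft_force: [-0.3, -0.4, -0.7] finger_gap: -0.002 go [ 0.0528  0.0434 -0.1178] rot [ 0.0357  0.3987 -0.006 ] gap -0.002 t 24.85 F [-0.3 -0.4 -0.7]
```

View pics/w10.png

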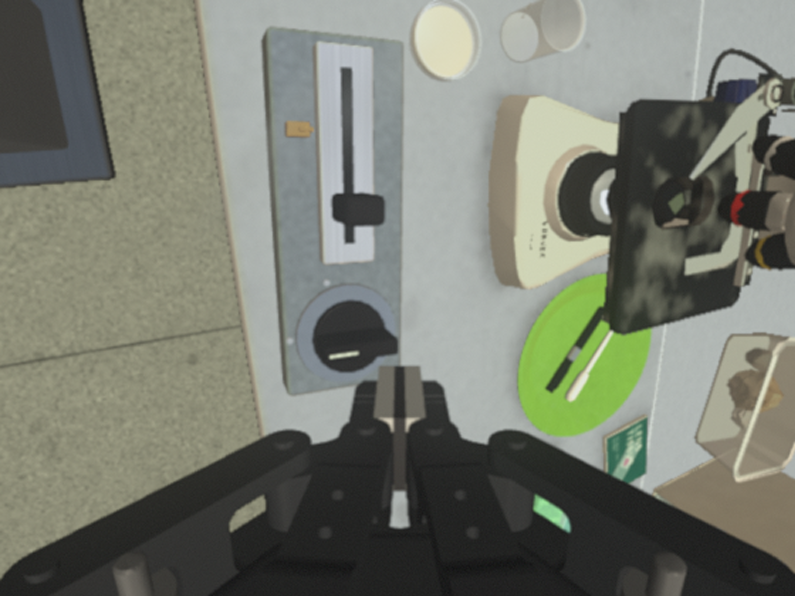

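The knob bar lies across the box (off). The pointer is at (298,129), the slider grip top at about (360,208), and the box's left corners are (266,28) and (403,41).

Run:
```python
from h import *
i=K("wrist");f=lambda x,y,z:atz("wrist",(x/1.42,y/1.42),z,i)
print("cam",i[1][:3,3].round(3))
P=f(298,129,.042);print("ptr",P.round(4))
for a,b in [((333,195),(384,196)),((337,222),(384,222))]: print("grip edge",f(*a,.084).round(4),f(*b,.084).round(4))
a,b,c,d=f(266,29,.03),f(403,41,.03),f(287,393,.03),f(400,375,.03)
print("box",a.round(4),b.round(4),c.round(4),d.round(4)); y=(a-c)/np.linalg.norm(a-c);print("yaw",np.arctan2(-y[0],y[1]))
s=status.state();M=R.from_quat(s["ee_rot"],scalar_first=True).as_matrix();print("tip",(s["ee_pos"]+.025*M[:,2]).round(4),M.round(3).tolist())
print("track ends",f(346,68,.044),f(349,243,.044), "knob",f(350,338,.074))
```

```text
cam [ 0.327 -0.168  0.376]
ptr [ 0.3948 -0.1463  0.042 ]
grip edge [ 0.404  -0.1889  0.084 ] [ 0.4383 -0.1922  0.084 ]
grip edge [ 0.4051 -0.2059  0.084 ] [ 0.4372 -0.2091  0.084 ]
box [ 0.3826 -0.0822  0.03  ] [ 0.4806 -0.0863  0.03  ] [ 0.3657 -0.3446  0.03  ] [ 0.4644 -0.3518  0.03  ]
yaw -0.06428046805961542
tip [ 0.3772 -0.2425  0.2459] [[0.057, 0.92, 0.387], [0.998, -0.048, -0.032], [-0.011, 0.389, -0.921]]
track ends [ 0.43118721 -0.10801698  0.044     ] [ 0.42362697 -0.22752498  0.044     ] knob [ 0.40984657 -0.2902257   0.074     ]
```

```bash
python3 -m crank '[0.006,0.001,-0.03,0,0,0,1, 0.006,0.001,-0.03,0,0,0,1, 0.008,0.001,-0.03,0,0,0,1, 0.008,0.001,-0.03,0,0,0,1, 0.007,0,-0.03,0,0,0,1, 0.006,0,-0.02,0,0,0,1, 0,0,-0.01,0,0,0,1, 0,0,0,0,0,0,1]' 60 | tr '\n' ' '
cat >> h.py <<'E'
def tip():
    s=status.state();M=R.from_quat(s["ee_rot"],scalar_first=True).as_matrix();print("tip",(s["ee_pos"]+.025*M[:,2]).round(4),"appr",M[:,2].round(3),"jaw",M[:,1].round(3),"F",s["ft_force"].round(1))
E
python3 -c "
from h import *
tip()"
```

```text
time: 25.57 ee_pos: [0.4214, -0.2386, 0.0911] ee_rot: [0.155, 0.71, 0.674, 0.135] ft_force: [-0.8, -0.1, -0.2] finger_gap: 0.002 tip [ 0.4314 -0.2396  0.0682] appr [ 0.4   -0.038 -0.916] jaw [ 0.915 -0.043  0.401] F [-0.8 -0.1 -0.2]
```

```bash
python3 -m crank '[-0.008,0,-0.006,0,0,0,1, 0,0.008,0,0,0,0,1, 0.0005,0.01,0,0,0,0,1, 0.0006,0.01,0,0,0,0,1, 0.0006,0.01,0,0,0,0,1, 0.0006,0.01,0,0,0,0,1, 0.0005,0.008,0,0,0,0,1, 0,0,0,0,0,0,1]' 60 | tr '\n' ' '
python3 -c "
from h import *
tip()
im,i=snap('wrist','w11')
"
```

```text
time: 26.23 ee_pos: [0.4294, -0.1788, 0.0943] ee_rot: [0.162, 0.705, 0.676, 0.142] ft_force: [-0.5, -1.4, -0.6] finger_gap: -0.003 tip [ 0.4398 -0.1798  0.0716] appr [ 0.419 -0.038 -0.907] jaw [ 0.907 -0.035  0.42 ] F [-0.5 -1.4 -0.6]
```

```bash
python3 -m crank '[-0.01,0,-0.008,0,0.02,0,1, -0.004,0.002,-0.003,0,0.02,0,1, 0,0.004,0,0,0,0,1, 0,0,0,0,0,0,1]' 60 | tr '\n' ' '
python3 -c "
from h import *
tip()"
```

```text
time: 26.62 ee_pos: [0.4206, -0.1742, 0.0873] ee_rot: [0.153, 0.706, 0.679, 0.13] ft_force: [-0.2, -0.7, 0.2] finger_gap: 0.001 tip [ 0.4304 -0.1752  0.0643] appr [ 0.392 -0.039 -0.919] jaw [ 0.919 -0.03   0.393] F [-0.2 -0.7  0.2]
```

```bash
python3 -m crank '[-0.002,-0.012,0.004,0,0,0,1, -0.008,-0.01,0.03,0,0,0,1, -0.012,-0.01,0.03,0,0,0,1, -0.01,-0.01,0.03,0,0,0,1, -0.01,-0.01,0.03,0,0,0,1, -0.01,-0.005,0.03,0,0,0,1, 0,0,0.02,0,0,0,1, 0,0,0,0,0,0,1]' 60 | tr '\n' ' '
python3 - <<'E'
from h import *
tip()
im,i=snap('wrist','w12')
def blob(mask,P,r,nm,z):
    u=proj("wrist",P,i);m=np.zeros_like(mask);cv2.circle(m,tuple(int(v) for v in u),r,255,-1)
    n,l,st,c=cv2.connectedComponentsWithStats(cv2.bitwise_and(mask,m))
    for k in range(1,n):
        if st[k,4]>30: print(nm,u.round(0),st[k],c[k].round(1),"centre",atz("wrist",c[k],z,i).round(4),"lo/hi",atz("wrist",(c[k][0],st[k,1]),z,i).round(4)[:2],atz("wrist",(c[k][0],st[k,1]+st[k,3]),z,i).round(4)[:2])
hsv=cv2.cvtColor(im,cv2.COLOR_BGR2HSV)
blob(cv2.inRange(hsv,(8,100,90),(30,255,255)),(.395,-.147,.042),30,"ptr",.042)
blob(cv2.morphologyEx(cv2.inRange(im,(0,0,0),(70,70,70)),cv2.MORPH_OPEN,np.ones((9,9))),(.4245,-.153,.084),45,"grip",.084)
cv2.imwrite("pics/w12c.png",cv2.resize(im[0:260,120:420],None,fx=2.4,fy=2.4,interpolation=cv2.INTER_CUBIC))
E
```

```text
time: 27.28 ee_pos: [0.3838, -0.2195, 0.2337] ee_rot: [0.155, 0.704, 0.68, 0.137] ft_force: [0.9, -0.3, 0.5] finger_gap: 0.0 tip [ 0.3939 -0.2202  0.2108] appr [ 0.403 -0.031 -0.915] jaw [ 0.915 -0.028  0.404] F [ 0.9 -0.3  0.5]
ptr [200. 115.] [191 111  20  11 170] [199.4 115.9] centre [ 0.3942 -0.1479  0.042 ] lo/hi [ 0.3946 -0.1438] [ 0.3938 -0.153 ]
grip [248. 121.] [226 110  40  24 906] [245.7 121.7] centre [ 0.4222 -0.1533  0.084 ] lo/hi [ 0.4227 -0.1444] [ 0.4216 -0.1627]
```

The grip centre is at y≈-0.1533 and the target is about -0.150, so it's 3 mm short. One more gentle push should do it.

```bash
python3 -m crank '[0.005,0.005,-0.03,0,0,0,1, 0.006,0.007,-0.03,0,0,0,1, 0.007,0.008,-0.03,0,0,0,1, 0.006,0.008,-0.03,0,0,0,1, 0.004,0.004,-0.02,0,0,0,1, 0,0,-0.008,0,0,0,1, 0,0,0,0,0,0,1]' 60 | tr '\n' ' '
python3 -c "
from h import *
tip()"
```

```text
time: 27.92 ee_pos: [0.4083, -0.1899, 0.1] ee_rot: [0.155, 0.703, 0.681, 0.138] ft_force: [0.1, 0.6, -0.7] finger_gap: 0.004 tip [ 0.4184 -0.1907  0.0771] appr [ 0.404 -0.029 -0.914] jaw [ 0.914 -0.026  0.405] F [ 0.1  0.6 -0.7]
```

```bash
python3 -m crank '[0.003,0.002,-0.008,0,0.01,0,1, 0.001,0.003,-0.006,0,0.01,0,1, 0,0.004,0,0,0,0,1, 0,0.003,0,0,0,0,1, 0,0,0,0,0,0,1]' 60 | tr '\n' ' '
python3 -c "
from h import *
tip()"
```

```text
time: 28.33 ee_pos: [0.4103, -0.1753, 0.0827] ee_rot: [0.144, 0.705, 0.683, 0.129] ft_force: [0.0, 0.3, 0.5] finger_gap: 0.002 tip [ 0.4197 -0.1759  0.0595] appr [ 0.378 -0.026 -0.925] jaw [ 0.925 -0.027  0.379] F [0.  0.3 0.5]
```

```bash
python3 -m crank '[0,0.003,0,0,0,0,1, 0,0.0015,0,0,0,0,1, 0,0,0,0,0,0,1]' 60 | tr '\n' ' '
python3 -c "
from h import *
tip()"
```

```text
time: 28.58 ee_pos: [0.4106, -0.1708, 0.0839] ee_rot: [0.145, 0.705, 0.683, 0.129] ft_force: [-0.6, -0.5, -0.6] finger_gap: -0.0 tip [ 0.4201 -0.1715  0.0608] appr [ 0.38  -0.028 -0.925] jaw [ 0.924 -0.026  0.381] F [-0.6 -0.5 -0.6]
```

```bash
python3 -m crank '[-0.002,-0.012,0.004,0,0,0,1, -0.004,-0.014,0.03,0,0,0,1, -0.007,-0.014,0.03,0,0,0,1, -0.007,-0.013,0.03,0,0,0,1, -0.006,-0.01,0.03,0,0,0,1, -0.005,-0.005,0.03,0,0,0,1, 0,0,0.015,0,0,0,1, 0,0,0,0,0,0,1]' 60 | tr '\n' ' '
python3 - <<'E'
from h import *
tip()
im,i=snap('wrist','w13')
def blob(mask,P,r,nm,z):
    u=proj("wrist",P,i);m=np.zeros_like(mask);cv2.circle(m,tuple(int(v) for v in u),r,255,-1)
    n,l,st,c=cv2.connectedComponentsWithStats(cv2.bitwise_and(mask,m))
    for k in range(1,n):
        if st[k,4]>30: print(nm,st[k],"centre",atz("wrist",c[k],z,i).round(4),"lo/hi",atz("wrist",(c[k][0],st[k,1]),z,i).round(4)[:2],atz("wrist",(c[k][0],st[k,1]+st[k,3]),z,i).round(4)[:2])
hsv=cv2.cvtColor(im,cv2.COLOR_BGR2HSV)
blob(cv2.inRange(hsv,(8,100,90),(30,255,255)),(.395,-.147,.042),30,"ptr",.042)
blob(cv2.morphologyEx(cv2.inRange(im,(0,0,0),(70,70,70)),cv2.MORPH_OPEN,np.ones((9,9))),(.4245,-.15,.084),45,"grip",.084)
blob(cv2.morphologyEx(cv2.inRange(im,(0,0,0),(75,75,75)),cv2.MORPH_OPEN,np.ones((5,5))),(.413,-.296,.06),60,"knob",.06)
E
```

```text
time: 29.25 ee_pos: [0.3875, -0.2221, 0.2227] ee_rot: [0.146, 0.704, 0.682, 0.134] ft_force: [0.5, -0.6, 0.7] finger_gap: -0.001 tip [ 0.3972 -0.2227  0.1997] appr [ 0.388 -0.023 -0.921] jaw [ 0.921 -0.026  0.389] F [ 0.5 -0.6  0.7]
ptr [192 109  21  11 190] centre [ 0.3941 -0.1481  0.042 ] lo/hi [ 0.3945 -0.1437] [ 0.3937 -0.1526]
grip [228 104  42  26 999] centre [ 0.4224 -0.1508  0.084 ] lo/hi [ 0.4229 -0.1418] [ 0.4218 -0.1607]
knob [ 188  249  109   90 5328] centre [ 0.4148 -0.3161  0.06  ] lo/hi [ 0.418  -0.2671] [ 0.4116 -0.364 ]
```

The slider is level with the pointer to about 1 mm: grip -0.1508, target -0.150. Now the knob, pushing the bar's near end toward +y.

```bash
python3 -m crank '[-0.006,-0.03,0,0,0,0,1, -0.006,-0.03,0,0,0,0,1, -0.006,-0.03,0,0,0,0,1, -0.003,-0.012,-0.02,0,0,0,1, 0,0,-0.035,0,0,0,1, 0,0,-0.035,0,0,0,1, 0,0,-0.03,0,0,0,1, 0,0,-0.01,0,0,0,1, 0,0,0,0,0,0,1]' 60 | tr '\n' ' '
python3 -c "
from h import *
tip()"
```

```text
time: 30.05 ee_pos: [0.3619, -0.325, 0.0799] ee_rot: [0.144, 0.703, 0.684, 0.132] ft_force: [0.3, -0.3, 0.2] finger_gap: 0.003 tip [ 0.3714 -0.3256  0.0568] appr [ 0.382 -0.022 -0.924] jaw [ 0.924 -0.024  0.383] F [ 0.3 -0.3  0.2]
```

```bash
python3 -m crank '[0.014,0,0,0,0,0,1, 0,0.006,0,0,0,0,1, 0,0.006,0,0,0,0,1, 0,0.006,0,0,0,0,1, 0,0.006,0,0,0,0,1]' 60 | tr '\n' ' '
python3 -c "
from h import *
tip()"; python3 -m crank '[0,0.006,0,0,0,0,1, 0,0.006,0,0,0,0,1]' | tr '\n' ' '
python3 -c "
from h import *
tip()"
```

```text
time: 30.47 ee_pos: [0.3736, -0.3034, 0.0776] ee_rot: [0.145, 0.706, 0.682, 0.126] ft_force: [-0.1, -10.6, -4.6] finger_gap: -0.004 tip [ 0.383  -0.3042  0.0545] appr [ 0.376 -0.033 -0.926] jaw [ 0.926 -0.027  0.377] F [ -0.1 -10.6  -4.6]
time: 30.63 ee_pos: [0.3733, -0.2932, 0.0791] ee_rot: [0.148, 0.706, 0.682, 0.123] ft_force: [-0.2, 0.6, -0.4] finger_gap: -0.002 tip [ 0.3827 -0.2942  0.056 ] appr [ 0.376 -0.042 -0.926] jaw [ 0.926 -0.027  0.377] F [-0.2  0.6 -0.4]
```

The force rose to 10.6 N and then fell to zero, so the knob snapped over. I'll back off, rise and use the last view to check.

```bash
python3 -m crank '[-0.004,-0.012,0.002,0,0,0,1, -0.01,-0.015,0.02,0,0,0,1, -0.01,-0.015,0.03,0,0,0,1, 0,-0.01,0.035,0,0,0,1, 0,0,0.035,0,0,0,1, 0,0,0.035,0,0,0,1, 0,0,0.03,0,0,0,1, 0,0,0,0,0,0,1]' 60 | tr '\n' ' '
python3 - <<'E'
from h import *
a,_=snap('wrist','w14'); b,_=snap('top','t14')
cv2.imwrite("pics/m14.png",np.hstack([cv2.resize(a,(400,300)),cv2.resize(b[130:265,230:410],(400,300),interpolation=cv2.INTER_CUBIC)]))
E
```

```text
time: 31.3 ee_pos: [0.341, -0.3344, 0.2744] ee_rot: [0.142, 0.705, 0.684, 0.123] ft_force: [1.7, -1.2, 0.4] finger_gap: 0.002
```

View pics/m14.png

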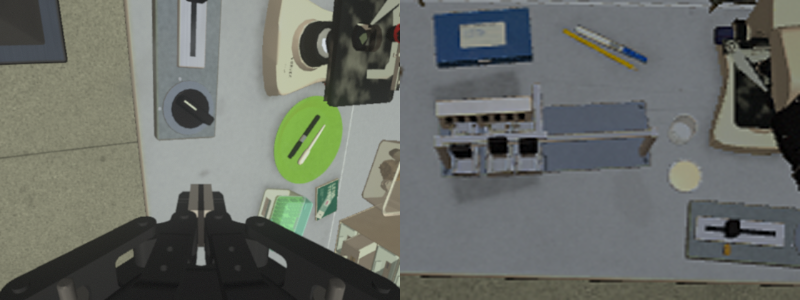

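The carriers, beaker, dish and slider look right. But the knob bar looks diagonal, so I'll measure its angle.

```bash
cat > k.py <<'E'
from h import *
def knob(f):
    i=K("wrist");im=cv2.imread(f"pics/{f}_raw.png")
    u=proj("wrist",(.413,-.296,.074),i).astype(int);m=np.zeros(im.shape[:2],np.uint8);cv2.circle(m,tuple(map(int,u)),22,255,-1)
    w=cv2.bitwise_and(cv2.inRange(im,(150,170,170),(255,255,255)),m)
    n,l,st,c=cv2.connectedComponentsWithStats(w)
    for k in range(1,n):
        if st[k,4]<6: continue
        P=np.array([atz("wrist",(x,y),.075,i)[:2] for y,x in np.argwhere(l==k)])
        v=np.linalg.svd(P-P.mean(0))[2][0]; v=v*np.sign(v@(P.mean(0)-[.413,-.296]))
        a=np.arctan2(v[1],v[0]); q=(-.063-a)%np.pi
        print("line",st[k],P.mean(0).round(4),"world ang",round(a,3),"knob q (mod pi)",round(q,3))
if __name__=="__main__":
    im,_=snap("wrist","kn"); knob("kn")
E
python3 k.py
python3 - <<'E'
from h import *
i=K("wrist");f=lambda x,y:atz("wrist",(x*1.4,y*1.4),.072,i)[:2]
c=f(186,103);e=f(212,120);print(c,e,e-c,"ang",np.arctan2(*(e-c)[::-1]))
E
```

```text
line [262 145  16  12  32] [ 0.4049 -0.2935] world ang 2.471 knob q (mod pi) 0.608
[ 0.39690323 -0.28744377] [ 0.4345886 -0.3134828] [ 0.03768537 -0.02603902] ang -0.6046320007283617
```

The knob reads q≈0.61 rad, balanced on its hump, so it isn't in run yet. I'll push it further.

```bash
python3 -m crank '[0.006,0,-0.03,0,0,0,1, 0.006,0,-0.035,0,0,0,1, 0.006,0,-0.035,0,0,0,1, 0.006,0,-0.035,0,0,0,1, 0.004,0,-0.035,0,0,0,1, 0.003,0,-0.02,0,0,0,1, 0,0,-0.004,0,0,0,1, 0,0,0,0,0,0,1]' 60 | tr '\n' ' '
python3 -c "
from h import *
tip()"
```

```text
time: 32.12 ee_pos: [0.3624, -0.3215, 0.0552] ee_rot: [0.127, 0.707, 0.685, 0.12] ft_force: [-1.3, -0.4, 1.0] finger_gap: -0.003 tip [ 0.371  -0.3219  0.0317] appr [ 0.344 -0.015 -0.939] jaw [ 0.939 -0.03   0.344] F [-1.3 -0.4  1. ]
```

```bash
python3 -m crank '[0,0,0.015,0,0,0,1, 0.006,0,0.009,0,0,0,1, 0.008,0,0,0,0,0,1, 0,0,0,0,0,0,1]' 60 | tr '\n' ' '
python3 -c "
from h import *
tip()"
```

```text
time: 32.45 ee_pos: [0.3715, -0.3153, 0.0738] ee_rot: [0.118, 0.709, 0.685, 0.12] ft_force: [-0.0, -0.0, 0.5] finger_gap: 0.003 tip [ 0.3798 -0.3154  0.0502] appr [ 0.332 -0.003 -0.943] jaw [ 0.943 -0.034  0.332] F [-0.  -0.   0.5]
```

```bash
python3 -m crank '[0.006,0.003,0.005,0,0,0,1, 0.002,0.006,0,0,0,0,1, 0.001,0.006,0,0,0,0,1, 0,0.006,0,0,0,0,1, 0,0.006,0,0,0,0,1]' 60 | tr '\n' ' '
python3 -c "
from h import *
tip()"
```

```text
time: 32.87 ee_pos: [0.3778, -0.2847, 0.0772] ee_rot: [0.116, 0.709, 0.685, 0.119] ft_force: [-0.7, -0.3, -0.5] finger_gap: -0.001 tip [ 0.386  -0.2847  0.0536] appr [ 0.328 -0.001 -0.945] jaw [ 0.944 -0.034  0.328] F [-0.7 -0.3 -0.5]
```

```bash
python3 -m crank '[0,0.006,0,0,0,0,1, 0,0.006,0,0,0,0,1, 0,0,0,0,0,0,1]' 60 | tr '\n' ' '
python3 - <<'E'
from h import *
tip()
E
python3 -m crank '[-0.012,-0.004,0.004,0,0,0,1, -0.012,-0.012,0.02,0,0,0,1, -0.01,-0.015,0.03,0,0,0,1, 0,-0.012,0.035,0,0,0,1, 0,0,0.035,0,0,0,1, 0,0,0.035,0,0,0,1, 0,0,0.03,0,0,0,1, 0,0,0,0,0,0,1, 0,0,0,0,0,0,1]' 60 | tr '\n' ' '; python3 k.py
```

```text
time: 33.12 ee_pos: [0.3761, -0.2687, 0.0764] ee_rot: [0.114, 0.709, 0.685, 0.12] ft_force: [-0.2, -0.4, 1.0] finger_gap: 0.001 tip [ 0.3842 -0.2687  0.0527] appr [ 0.326  0.002 -0.945] jaw [ 0.945 -0.034  0.326] F [-0.2 -0.4  1. ]
time: 33.87 ee_pos: [0.3366, -0.3104, 0.2728] ee_rot: [0.111, 0.71, 0.686, 0.117] ft_force: [-0.3, -0.4, -0.4] finger_gap: 0.001 line [287 164   7  18  30] [ 0.4142 -0.29  ] world ang 1.864 knob q (mod pi) 1.214
```

```bash
python3 -m crank '[-0.01,-0.02,0.02,0,0,0,1, 0,0,0,0,0,0,1, 0,0,0,0,0,0,1, 0,0,0,0,0,0,1, 0,0,0,0,0,0,1]' 60 | tr '\n' ' '
python3 - <<'E'
from h import *
from k import knob
im,i=snap("wrist","fin"); knob("fin")
b,_=snap("top","tf"); a=cv2.imread("pics/t14_raw.png"); d=cv2.absdiff(a,b)[170:215,230:350].max(2); print("dryer+beaker region changed px",(d>40).sum())
a0=cv2.imread("pics/t0_raw.png");print("beaker/petri changed vs start",(cv2.absdiff(a0,b)[180:217,350:367].max(2)>40).sum())
hsv=cv2.cvtColor(b,cv2.COLOR_BGR2HSV)
for nm,mask,P in [("ptr",cv2.inRange(hsv,(8,90,70),(30,255,255)),(.395,-.148,.042)),("grip",cv2.morphologyEx(cv2.inRange(b,(0,0,0),(60,60,60)),cv2.MORPH_OPEN,np.ones((4,4))),(.4235,-.15,.084))]:
    u=proj("top",P);m=np.zeros(mask.shape,np.uint8);cv2.circle(m,tuple(map(int,u)),9,255,-1);y,x=np.nonzero(mask&m);print(nm,len(x),atz("top",(x.mean(),y.mean()),P[2]).round(4) if len(x) else None)
print(manip.close_job())
E
```

```text
time: 34.33 ee_pos: [0.3252, -0.3276, 0.2863] ee_rot: [0.105, 0.71, 0.686, 0.118] ft_force: [0.1, 0.1, -1.0] finger_gap: 0.004 line [294 147   6  18  26] [ 0.4137 -0.2893] world ang 1.842 knob q (mod pi) 1.236
dryer+beaker region changed px 0
beaker/petri changed vs start 0
ptr 13 [ 0.3931 -0.1449  0.042 ]
grip 52 [ 0.4204 -0.1482  0.084 ]
the job is handed in; nothing more can be done
None
```

The job is handed in after 34 s of the 210 s allowed: dryer stopped, all three carriers hung, slider set, dryer restarted. `close_job` gives no verdict, so the checks below are my own.

**What I did**
- **Stop:** I pushed the knob bar anticlockwise with shut fingers, leaning the tool back to clear the microscope eyepieces. It ended with its line at the off dot and no force on the tool; I checked this by eye and did not measure the angle.
- **Carriers:** I hung C, then B, then A on the open part of the rail and slid each one left under the keeper bar.
- **Slider and run:** I pushed the slider to the pointer, then turned the knob clockwise.

**Last checks**
- **Carrier fit:** A, the rightmost, has the right edge of its hook at y ≈ 0.1825, past the mark at about 0.165. C and B sit further left.
- **Slider:** the grip is 1 to 2 mm from level with the pointer in both the wrist and top cameras, against 6 mm allowed.
- **Knob:** it reads 1.236 rad, against 1.24 for run.
- **Beaker and dish:** unchanged from the first picture.

**What went wrong on the way**
- **Knob stuck on its hump:** my first clockwise push left it at about 0.61 rad, so I pushed again and it clicked over.
- **Fingertips too low:** before that second push they dipped to about 32 mm above the table, just above the control box. No contact force showed, and I raised them.
- **High force seating C:** pressing it onto the rail briefly reached about 92 N at the wrist, under the 120 N limit.
- **C's first grip:** it was too low on the tab, so I re-gripped before lifting.

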